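Tighten the tool-rest nut with a ratcheting ring spanner

ROBOT

A 6-joint arm with a two-finger parallel gripper is mounted at the origin on the work surface. World frame = base frame: x ahead of the robot, y to its left, z up, the work surface at z = 0. Lengths are in m, angles in rad, forces in N, time in s.
With the tool pointing down it reaches from about 0.35 to 0.775 m from the base axis. Payload 7.3 kg.
Tool frame: the origin (TCP) lies at the very end of the fingers, on their centre line; the grasp point (between the pads) lies 19 mm behind it (pinch_z is the distance from the TCP to the grasp point, in m); z points along the fingers, y is the line along which they close (so a half turn about z gives the same grasp; the last joint's range is limited). The gripper opens to 92 mm and grips with 3 to 60 N. Pads are 19 mm wide; open, the fingers measure 130 mm over their backs; the gripper's body (75 mm by 190 mm) begins 47 mm behind the grasp point.
Start: joints at [1.18, 0.342, 1.524, -0, 1.275, -0.146], TCP at [0.127, 0.509, 0.227] pointing down, gripper open.
Joint ranges: [-2.53, 2.53], [-0.77, 2.02], [0.04, 2.7], [-1, 4.14], [0.28, 2.66], [-3.11, 3.11]. Speed limits (rad/s): [2.57, 2.57, 3.14, 3.14, 3.14, 3.14].

INTERFACE

Orientations are given as [roll, pitch, yaw] about the fixed x, y, z axes, in that order (R = Rz(yaw) Ry(pitch) Rx(roll)).
In Python, from cell import * gives the robot as it stands.
- The arm moves only by the tool arm_command, never from a script. Its arguments are lists of equal length, an entry for each row: "fingers": the gripper command: -1 is fully open, 1 is shut, values between are in proportion; "travel": the shift along the tool's x, y, z in m, a list of three; "dr": the turn, a rotation vector about the tool's x, y, z in degrees, a list of three. In form: {"fingers": [fingers, ...], "travel": [[x, y, z], ...], "dr": [[wx, wy, wz], ...]}. A call has 1 to 8 rows; each row is the pose to reach, as a shift and turn from the pose commanded when the call began, along the tool's axes at that moment; what a row does not reach only later rows make up. A row lasts 1/12 s, in which the tool goes at most 41.7 mm and 7.16 degrees, less where a joint would pass 70% of its speed; a pose out of reach is approached as far as the arm can. A call with a gripper value outside its range is refused whole. The fingers move at their own pace and stop on an object; "squeeze" is the grip in N (left out, the last holds). Time passes only in rows, so rows that repeat a pose let the fingers close. It gives the time, the measured TCP pose, the force, the opening and the grip force at its end, in the units of the state.
- observe(): the state, without advancing time (a new reading comes with each control period).
- read_camera(name): name is "side" or "top" or "wrist"; returns a dict with "color" (480x640x3 uint8, blue, green, red), "z_map" (480x640 float32, m along the optical axis (not along the pixel's ray), 0 where there is no reading), "fx", "fy", "cx", "cy" (pixels), "k1" (the pictures are not rectified: a ray, as slopes to the right and down, at radius r is drawn at 1 + k1 r^2 times it, then the intrinsics apply), "R" (3x3) and "t" (3): a world point X has camera coordinates R X + t. Camera axes: x right, y down, z forward; pixel columns grow to the right and rows downward; lengths in m; the calibration is good to about 2 mm. A picture is of the moment at which its call begins.
- hand_in(): hands the job in; it is judged then, once.
The state is a dict: "time": time; "qpos": joint angles; "qvel": joint speeds; "joint_efforts": joint torques, N m; "tool_pos": TCP position; "tool_rot": TCP orientation; "contact_force": force on the tool from outside, world axes, zero at the start; "torque": the same for the moment, N m; "opening": finger opening in m; "grip_force": force on a finger pad.
Only numpy, scipy, OpenCV 4.12 (cv2) and the standard library are available. Lean on these libraries where they do the work, as an engineer would, in place of code of your own. Each camera call takes 0.05 s, during which the arm holds its last target. There are 200 camera calls.

TASK

Take the ratcheting ring spanner from its wooden rest, fit its ring fully down over the dome nut of the lathe tool-rest pedestal, and swing the handle back and forth between the two guide studs, keeping the ring on the nut throughout, until the nut is turned clockwise to its stop and tight at about 1 N m (no more than 1.5 N m). Then lift the spanner off and lay it back on its rest the way it lay. Work the nut only with the spanner, keep the hand off the pedestal, and leave the other things on the bench alone.

Things in the scene. Friction and masses are not known exactly. Their poses are not given: they have to be found in the camera images.
- pedestal: fixed green cast foot, 140 (x, from -55 to +85) x 130 (y) x 50 mm high; origin on the bench, on the nut's axis; -x side towards the robot. Round the nut lies a washer of 60 mm diameter, top 55 mm above the bench: the seated spanner's underside rests on it. Behind the axis, 66 mm in +x, stands a T-shaped tool rest: bar 200 mm long in y, top 105 mm above the bench.
- stud_a (a point): top centre of the upright steel guide stud on the +y side: 13 mm diameter, top 95 mm above the bench, 56 mm from the nut's axis, 50 degrees from the pedestal's -x. A seated spanner can swing about 0.6 rad either side of the pose with its handle along the pedestal's -x before its neck meets a stud.
- stud_b (a point): the same for the other guide stud, on the -y side
- nut (a joint): turn of the dome nut on its stud, rad, growing clockwise from above (tightening). Starts at 0 to 0.4, takes 0.25 N m to run, meets a hard stop at 1.7; it stays where it is left. At 0 a flat of the hexagon faces the pedestal's x; the flats turn with the joint.
- stud (a joint): springy twist, rad, clockwise from above, of the steel stud that carries the nut: 0.04 rad per N m of torque on the nut (0.01 while the nut runs, 0.04 at 1 N m), back to 0 when let go. So it shows the tightening torque, which can also be felt at the grip: 10 N there, 100 mm from the axis, is 1 N m. The spanner winds up by some 0.15 rad per N m.
- nut_seat (a point): point on the vertical axis of the steel dome nut at the underside of its hexagon, 56 mm above the bench; turns with the nut. The hexagon is 24 mm across flats and 14 mm high; a rounded dome on it brings the nut to 27.5 mm in all.
- rack: fixed wooden tool rest, origin at bench level: board 8 mm thick, 100 mm wide, from +60 mm to -230 mm in x, with two battens across it, tops 30 mm above the bench: one 60 mm wide in x centred on the origin (under the spanner's ring), one 35 mm wide centred at x = -190 mm (under the handle's end).
- wrench: the ratcheting ring spanner, 242 mm long, about 0.55 kg, lying flat on the rack. Origin on the ring's axis at its flat underside, z up, handle along -x. Ring 54 mm outer diameter, 20 mm high. Neck 15 mm wide to 75 mm from the axis, then a straight black rubber grip to 215 mm. Centre of mass 75 mm from the axis. Use it as it lies, this side up.
- wrench_ring (a point): ring axis at the underside (= origin). Through hexagonal hole 25.4 mm across flats, 11 mm deep, in a dark turning inner ring, a flat facing the spanner's x at the start. Driven when the handle swings clockwise (from above); slips, with slight drag, when it swings back; catches every 0.2 rad. Play on the nut: 0.11 rad each way. Under turning or side load it binds when lifted.
- wrench_grip (a point): a good place to hold the spanner: centre of the rubber grip's section, 100 mm from the ring's axis, 11 mm above the underside; the grip is 24 mm wide, 22 mm high, flat-sided.
- plain_spanner: bystander: plain flat double-ended steel spanner 155 mm long, 8 mm thick, no grip, lying on the bench beside the wooden rest
- spare_nut: bystander: loose plain hex nut, 24 mm across flats, 16 mm high, behind the pedestal
- screwdriver: bystander: screwdriver lying on the bench, right front
- glue_bottle: bystander: white bottle, 60 mm diameter, 170 mm tall, back left
- screw_jar: bystander: jar, 70 mm diameter, 90 mm tall, back right
- frame_box: bystander: shallow open wooden box 140 x 120 x 40 mm, back middle
- offcut: bystander: wood offcut 90 x 45 x 30 mm, left front
- sanding_disc: bystander: dark wooden disc 110 mm diameter, 12 mm thick, right
There are look-alikes about, which are no part of the job. What is shaped like the pedestal but purple is not meant.

How it is judged:
On the way, in this order (a step that is already met when the one before it is completed fails the run):
1. the spanner's ring is fully down over the nut, before the nut is turned (z of wrench_ring in the frame of nut_seat below 0.004 m and horizontal distance between wrench_ring and nut_seat below 0.003 m and value of joint nut below 0.6 rad), for 0.2 s.
2. with the ring still on it the nut has been run past the reach of a single swing (z of wrench_ring in the frame of nut_seat below 0.004 m and horizontal distance between wrench_ring and nut_seat below 0.003 m and value of joint nut above 1.3 rad), for 0.1 s.
3. the nut is tight against its stop, at more than 0.6 N m, with the ring on it (z of wrench_ring in the frame of nut_seat below 0.004 m and horizontal distance between wrench_ring and nut_seat below 0.003 m and value of joint nut above 1.685 rad and value of joint stud above 0.024 rad), for 0.1 s.
At the end, for the whole second after the job is handed in: the nut is at its stop (joint above 1.65 rad); the spanner lies flat (within 0.06 rad), at rest, on both battens of its wooden rest, its ring within 22 mm (rest's x) and 35 mm (y) of the rest's origin and its handle along the rest's -x within 0.2 rad (value of joint nut above 1.65 rad and x of wrench in the frame of rack between -0.022 and 0.022 m and y of wrench in the frame of rack between -0.035 and 0.035 m and z of wrench in the frame of rack between 0.026 and 0.034 m and angle between the x axis of wrench and the x axis of rack, either way round below 0.2 rad and angle between wrench's own z axis and vertical below 0.06 rad and linear speed of wrench below 0.02 m/s); the robot touches nothing.
It fails at once if the nut is strained: the stud twists more than 0.066 rad (1.65 N m) (value of joint stud above 0.066 rad).
It fails at once if the spanner is lifted off the nut (12 mm or more) between the start of the turning and the stop (value of joint nut between 0.55 and 1.6 rad and (z of wrench_ring in the frame of nut_seat above 0.012 m or horizontal distance between wrench_ring and nut_seat above 0.02 m)).
It fails at once if the hand presses on the pedestal or its nut with more than 5 N (contact force between the fingers and pedestal above 5 N).
It fails at once if another thing on the bench is moved more than 30 mm (distance of any of plain_spanner, spare_nut, screwdriver, glue_bottle, screw_jar, frame_box, offcut, sanding_disc from where it was at the start of the episode above 0.03 m).
It also fails if it takes over 72 s, if anything falls off the work surface, if the arm or the gripper's body presses on something with over 40 N, if the wrist force passes 120 N, or if a joint passes its speed limit or range.

## Working session

There is one attempt and no reset: what is moved stays moved. The work goes in short steps, Python scripts to look and compute and a tool call to move; the robot and the scene stay as the last step left them, time stands still between calls to the robot, and variables do not carry over. Pictures are saved under pics/ and viewed, at most 10 in all, crops included, and the job is handed in when it is done.

Besides the shell and the picture viewer there is one more tool, called after "Emit:" by a JSON object that holds its "method" and its "body". arm_command: Moves the arm, as the interface text tells. Its arguments: {"type":"object","properties":{"fingers":{"type":"array","items":{"type":"number"}},"travel":{"type":"array","items":{"type":"array","items":{"type":"number"}}},"dr":{"type":"array","items":{"type":"array","items":{"type":"number"}}},"squeeze":{"type":"number"}},"required":["fingers","travel","dr"]}

```bash
ls; mkdir -p pics
python3 - <<'E'
from cell import *
import cv2,numpy as np,pickle
o=observe();print(o)
for n in ("top","side"):
    c=read_camera(n);pickle.dump(c,open(f"{n}0.pkl","wb"));cv2.imwrite(f"pics/{n}0.png",c["color"])
    print(n,c["fx"],c["cx"],c["cy"],c["k1"],c["R"],c["t"])
E
```

```text
pics
{'time': 0.0, 'qpos': array([ 1.18001388e+00,  3.42706356e-01,  1.52503146e+00, -6.64847605e-06,
        1.27535251e+00, -1.46025599e-01]), 'qvel': array([-0.00068693, -0.0019332 ,  0.0014508 , -0.00134543, -0.00102458,
       -0.00029201]), 'joint_efforts': array([ 2.53778446e-03, -4.31245172e+01, -2.44224000e+01,  7.18813855e-02,
        5.58131863e-02, -9.41872986e-05]), 'tool_pos': array([0.12705759, 0.50898071, 0.2260484 ]), 'tool_rot': array([-3.14010999e+00, -2.11633231e-04,  2.89683759e+00]), 'contact_force': array([-0.1534427 , -0.08753516,  0.25949614]), 'torque': array([-0.01914471,  0.0281029 , -0.01669755]), 'grip_force': 0.0, 'opening': 0.09186057464519438}
top 582.4539835529058 309.7015941603517 249.4624209004855 -0.09200012967350606 [[-7.71148025e-03 -9.99968824e-01 -1.69812018e-03]
 [-9.94363754e-01  7.84780580e-03 -1.05731438e-01]
 [ 1.05741469e-01  8.73203254e-04 -9.94393272e-01]] [0.02889622 0.51773425 1.30111192]
side 484.1287804029091 319.8178693009383 234.72278303561953 -0.10108372046981826 [[-0.99921939 -0.03796673 -0.01091521]
 [-0.02270135  0.7779743  -0.62788585]
 [ 0.03233053 -0.62714793 -0.7782289 ]] [0.51997362 0.06114828 1.24189697]
```

View pics/top0.png

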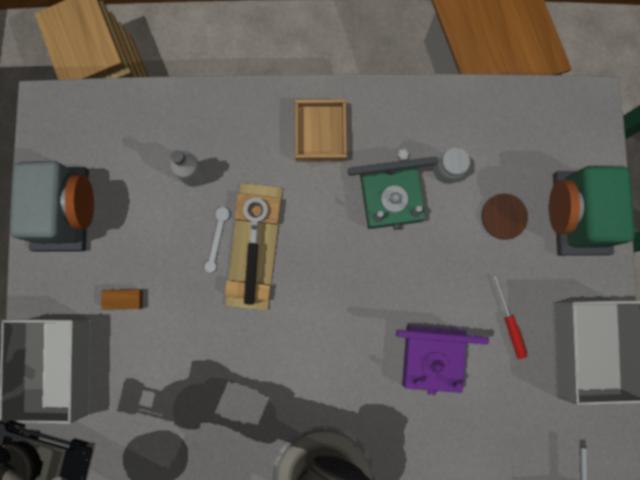

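View pics/side0.png

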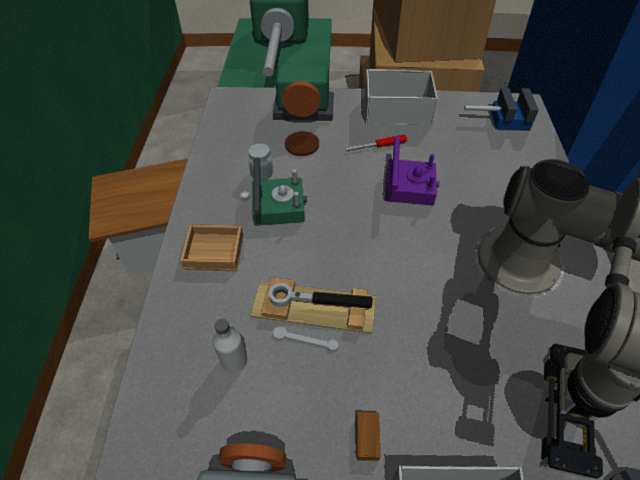

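The top view shows the ring spanner with its ring at (257,210) and its black handle running to (251,300). Look-alikes for it are the plain spanner at (222,214)-(210,267) and the screwdriver at (510,320). The green pedestal's nut is at (395,199), and its look-alike is the purple pedestal at (436,365). The green bench grinder at (605,205) is unrelated. I choose the spanner on the wooden rest and the green pedestal. Next I measure and check with a close crop.

```bash
cat > h.py <<'E'
import numpy as np,cv2,pickle
def K(c): return np.array([[c["fx"],0,c["cx"]],[0,c["fy"],c["cy"]],[0,0,1.]])
def ray(c,u,v):
    s=np.array([(u-c["cx"])/c["fx"],(v-c["cy"])/c["fy"]]);p=s.copy()
    for _ in range(20): p=s/(1+c["k1"]*(p@p))
    R=np.array(c["R"]);t=np.array(c["t"]).ravel()
    return -R.T@t, R.T@np.array([p[0],p[1],1.])
def cast(c,u,v,z):
    o,d=ray(c,u,v); return o+d*(z-o[2])/d[2]
def proj(c,X):
    q=np.array(c["R"])@np.array(X)+np.array(c["t"]).ravel();p=q[:2]/q[2];p=p*(1+c["k1"]*(p@p))
    return np.array([c["fx"]*p[0]+c["cx"],c["fy"]*p[1]+c["cy"]])
def tri(c1,p1,c2,p2):
    A=[];b=[]
    for c,p in((c1,p1),(c2,p2)):
        o,d=ray(c,*p);d/=np.linalg.norm(d);M=np.eye(3)-np.outer(d,d);A.append(M);b.append(M@o)
    return np.linalg.lstsq(np.vstack(A),np.hstack(b),rcond=None)[0]
def blobs(m,amin=30):
    n,l,s,ce=cv2.connectedComponentsWithStats(m.astype(np.uint8))
    return [(s[i],ce[i],l==i) for i in range(1,n) if s[i][4]>=amin]
E
python3 - <<'E'
from h import *
t=pickle.load(open("top0.pkl","rb"));s=pickle.load(open("side0.pkl","rb"))
a=t["color"][165:315,190:290];b=t["color"][145:240,340:450]
a2=t["color"][180:240,225:290];b2=t["color"][150:240,350:450]
s1=s["color"][265:345,245:385];s2=s["color"][140:230,235:315]
f=lambda i,w,h:cv2.resize(i,(w,h),interpolation=cv2.INTER_CUBIC)
im=np.vstack([np.hstack([f(a2,400,300),f(b2,400,300)]),np.hstack([f(s1,400,300),f(s2,400,300)])])
cv2.imwrite("pics/crop0.png",im)
for c,n,box in((t,"top",(190,165,290,315)),(s,"side",(245,265,385,345))):
    x0,y0,x1,y1=box;h=c["color"][y0:y1,x0:x1].max(2)
    m=h<45
    for st,ce,l in blobs(m,60):
        ys,xs=np.nonzero(l);r=cv2.minAreaRect(np.c_[xs+x0,ys+y0].astype(np.float32));print(n,"dark",st,ce+[x0,y0],r,cast(c,*(np.array(r[0])),.052))
for c,n,box in((t,"top",(350,150,450,240)),(s,"side",(235,140,315,230))):
    x0,y0,x1,y1=box;i=c["color"][y0:y1,x0:x1].astype(int);hsv=cv2.cvtColor(c["color"][y0:y1,x0:x1],cv2.COLOR_BGR2HSV)
    g=(hsv[...,0]>60)&(hsv[...,0]<90)&(hsv[...,1]>90)
    for st,ce,l in blobs(g,100):
        ys,xs=np.nonzero(l);r=cv2.minAreaRect(np.c_[xs+x0,ys+y0].astype(np.float32));print(n,"green",st,r)
print("depths ring",t["z_map"][210,257],"nut",t["z_map"][197:201,393:397])
E
```

```text
top dark [ 55  79  13  59 495] [250.90707071 273.39191919] ((251.0291748046875, 273.0330810546875), (9.044851303100586, 58.448455810546875), 3.5763344764709473) [0.46346758 0.15618782 0.052     ]
side dark [ 67  27  60  16 657] [341.72450533 299.8782344 ] ((341.7143249511719, 299.8746337890625), (59.37392807006836, 11.350000381469727), 4.666858196258545) [0.46302279 0.1693197  0.052     ]
top green [  13   19   62   58 1942] ((393.11993408203125, 197.33999633789062), (52.18448257446289, 56.14427947998047), 81.8698959350586)
side green [  18   38   51   47 1522] ((277.46685791015625, 201.00222778320312), (44.23513412475586, 51.08659362792969), 86.18592071533203)
depths ring 1.3357542 nut [[1.2914256 1.2891873 1.2857201 1.2878308]
 [1.2897403 1.2911017 1.2878724 1.2902297]
 [1.2855494 1.2933053 1.2858804 1.285797 ]
 [1.2915249 1.2888887 1.2891079 1.2913253]]
```

View pics/crop0.png

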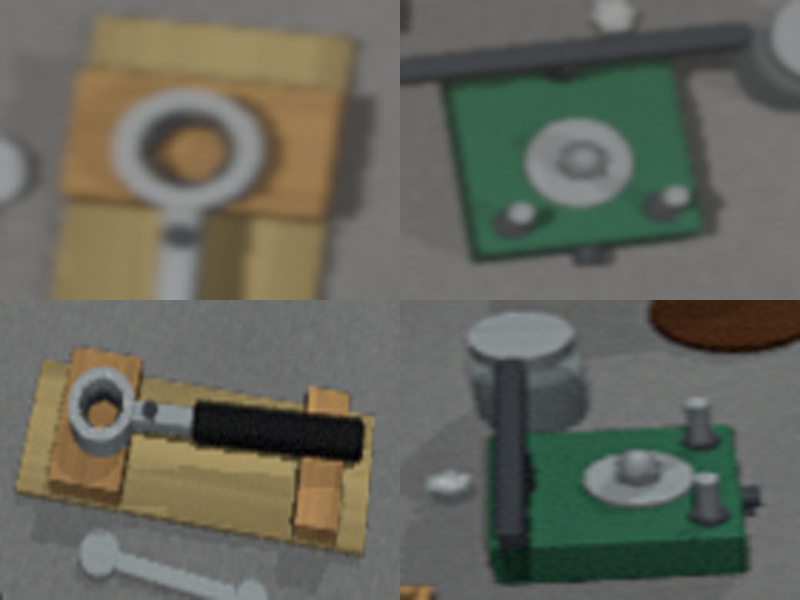

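The crops confirm the choice. The ring is centred near top (255.7,210.2) and side (280.4,294.3). The washer is near top (394.5,198.6) and side (283,193.4), with stud tops at top (380,214) and (419,209). Next I fit these more precisely.

Run:
```python
from h import *
t=pickle.load(open("top0.pkl","rb"));s=pickle.load(open("side0.pkl","rb"))
def bright(c,box,lo,amin=8,satmax=60):
    x0,y0,x1,y1=box;im=c["color"][y0:y1,x0:x1];h=cv2.cvtColor(im,cv2.COLOR_BGR2HSV)
    m=(h[...,2]>lo)&(h[...,1]<satmax)
    for st,ce,l in blobs(m,amin):
        ys,xs=np.nonzero(l)
        e=cv2.fitEllipse(cv2.convexHull(np.c_[xs+x0,ys+y0].astype(np.float32))) if len(xs)>12 else None
        print(st,ce+[x0,y0],e)
        yield ce+[x0,y0],e
print("top ring");list(bright(t,(238,192,275,224),130))
print("side ring");list(bright(s,(260,270,300,315),120))
print("top ped");list(bright(t,(365,180,428,224),125,5,70))
print("side ped");list(bright(s,(262,160,310,215),125,5,70))
for p in((255.7,210.2),): print("ring top",cast(t,*p,.05))
print("ring tri",tri(t,(255.7,210.2),s,(280.4,294.3)))
print("washer",cast(t,394.5,198.6,.055),cast(s,283,193.4,.055),tri(t,(394.5,198.6),s,(283,193.4)))
print("studs",cast(t,380,213.9,.095),cast(t,419.2,208.8,.095))
```

```text
top ring
[  5   6  24  26 232] [253.94827586 209.81896552] ((254.37010192871094, 209.7617950439453), (22.98400115966797, 25.97705078125), 10.018343925476074)
side ring
[  9  13  26  19 204] [280.89215686 292.29901961] ((281.0311584472656, 292.5677185058594), (19.10016441345215, 25.772342681884766), 92.58135986328125)
top ped
[ 17   6  25  26 351] [393.78917379 198.38461538] ((394.2759094238281, 198.27854919433594), (24.64739418029785, 25.407743453979492), 10.783641815185547)
[29 15  4  4 14] [395.5        196.71428571] ((395.5, 197.0), (3.4156503677368164, 4.183300018310547), 0.0)
[52 26  4  5 16] [418.5 208. ] ((418.5, 208.0), (3.4156503677368164, 4.183300018310547), 0.0)
[13 31  5  5 18] [380.11111111 213.27777778] ((380.0970764160156, 213.12734985351562), (4.123169898986816, 4.45564603805542), 50.44184875488281)
side ped
[30  9  5  3 11] [294. 170.] None
[19 25  4  5 17] [282.41176471 187.11764706] ((282.3394775390625, 187.165771484375), (3.57258939743042, 4.565249919891357), 20.557586669921875)
[ 10  26  26  15 162] [283.32098765 194.08024691] ((283.89202880859375, 193.09518432617188), (13.824911117553711, 25.688413619995117), 90.56037902832031)
ring top [0.60579887 0.14626465 0.05      ]
ring tri [0.60811307 0.14777217 0.03425429]
washer [ 0.62909416 -0.16769196  0.055     ] [ 0.62651625 -0.16097695  0.055     ] [ 0.62914518 -0.16872456  0.04724271]
studs [ 0.58757851 -0.12917865  0.095     ] [ 0.59834524 -0.2154812   0.095     ]
```

```bash
cat >> h.py <<'E'
from scipy.spatial.transform import Rotation as Ro
def plan(o,pos,yaw=None,roll=np.pi,pitch=0):
    R=Ro.from_euler("xyz",o["tool_rot"]);T=R if yaw is None else Ro.from_euler("xyz",[roll,pitch,yaw])
    d=R.inv().apply(np.array(pos)-o["tool_pos"]);w=(R.inv()*T).as_rotvec(degrees=True)
    print("travel",d.round(4),"dr",w.round(2),"| now",o["tool_pos"].round(4),o["tool_rot"].round(3),"t",round(o["time"],2))
E
python3 -c "
from cell import *
from h import *
plan(observe(),[.506,.152,.20],3.075)"
```

```text
travel [-0.4542 -0.2545  0.0264] dr [ -0.08  -0.02 -10.21] | now [0.1271 0.509  0.2261] [-3.14  -0.     2.897] t 0.1
```

Emit:
{"method": "arm_command", "body": {"fingers": [-1,-1,-1,-1,-1,-1,-1,-1], "travel": [[-0.04,-0.022,0.002],[-0.08,-0.045,0.005],[-0.12,-0.067,0.007],[-0.15,-0.084,0.009],[-0.18,-0.101,0.01],[-0.21,-0.118,0.012],[-0.24,-0.135,0.014],[-0.27,-0.151,0.016]], "dr": [[0,0,-2],[0,0,-4],[0,0,-6],[0,0,-8],[0,0,-10],[0,0,-10.2],[0,0,-10.2],[0,0,-10.2]]}}

```text
time: 0.77
tool_pos: [0.3534, 0.2958, 0.2105]
tool_rot: [-3.141, -0.0, 3.075]
contact_force: [1.0, -0.0, 0.1]
opening: 0.0912
grip_force: 0.0
```

```bash
python3 -c "
from cell import *
from h import *
plan(observe(),[.506,.152,.20],3.075)"
```

```text
travel [-0.1619 -0.1332  0.0104] dr [-0.01 -0.02 -0.03] | now [0.3534 0.2958 0.2105] [-3.141 -0.     3.075] t 0.77
```

Emit:
{"method": "arm_command", "body": {"fingers": [-1,-1,-1,-1,-1,-1,-1,-1], "travel": [[-0.03,-0.025,0.002],[-0.06,-0.05,0.004],[-0.09,-0.075,0.006],[-0.12,-0.1,0.008],[-0.14,-0.116,0.01],[-0.155,-0.128,0.01],[-0.16,-0.132,0.01],[-0.16,-0.132,0.01]], "dr": [[0,0,0],[0,0,0],[0,0,0],[0,0,0],[0,0,0],[0,0,0],[0,0,0],[0,0,0]]}}

```text
time: 1.43
tool_pos: [0.5039, 0.1541, 0.2002]
tool_rot: [-3.141, -0.001, 3.073]
contact_force: [0.0, -0.3, -0.6]
opening: 0.0918
grip_force: 0.0
```

Run:
```python
from cell import *
from h import *
c=read_camera("wrist");pickle.dump(c,open("w1.pkl","wb"));cv2.imwrite("pics/w1.png",c["color"])
o=observe();plan(o,[.506,.152,.024],3.075)
print(c["k1"],c["fx"],proj(c,[.606,.146,.05]),proj(c,[.506,.152,.052]), ray(c,320,240))
```

```text
travel [-0.0034 -0.0029  0.1763] dr [ 0.01 -0.07 -0.07] | now [0.503  0.155  0.2003] [ 3.141e+00 -1.000e-03  3.074e+00] t 1.48
0.01109553463809939 407.81742340936063 [317.64897166 342.78503536] [316.36633411 227.27799233] (array([0.43282589, 0.15927241, 0.35773518]), array([ 0.26345182, -0.01631486, -0.96453886]))
```

View pics/w1.png

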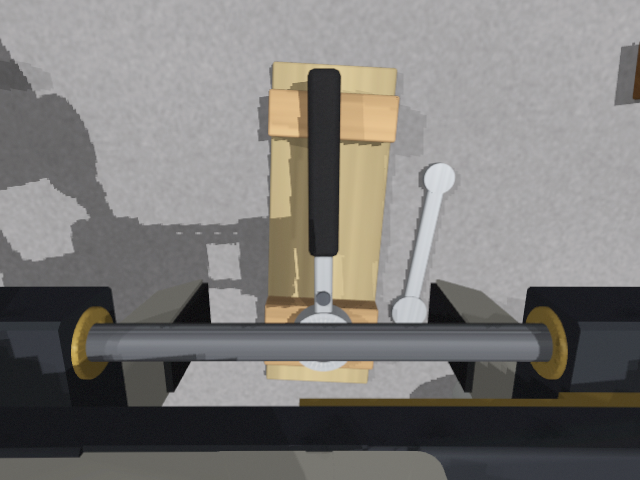

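The wrist view shows the handle from (324,69) to (324,256), with the ring hidden behind the gripper's cross bar near (322,340). The plain spanner is off to the right at (410,310)-(438,178). I fit the grip axis.

Run:
```python
from h import *
c=pickle.load(open("w1.pkl","rb"))
m=c["color"][60:262,300:348].max(2)<50
st,ce,l=max(blobs(m,500),key=lambda b:b[0][4]);print(st)
C=[]
for v in (80,110,140,170,200,230,250):
    xs=np.nonzero(l[v-60])[0]+300;a=cast(c,xs.min()-.5,v,.052);b=cast(c,xs.max()+.5,v,.052);C.append((a+b)/2);print(v,((a+b)/2).round(4),np.linalg.norm(a-b).round(4))
C=np.array(C);p=np.polyfit(C[:,0],C[:,1],1);print("yaw",np.arctan(p[0]),"y at .506",np.polyval(p,.506))
ys=np.nonzero(l.sum(1)>5)[0]+60
for v in(ys.min()-.5,ys.max()+.5):print("end",cast(c,323.5,v,.052),cast(c,323.5,v,.041))
```

```text
[   8    9   32  187 5302]
80 [0.4005 0.1645 0.052 ] 0.0224
110 [0.4205 0.1632 0.052 ] 0.0229
140 [0.4412 0.1621 0.052 ] 0.0226
170 [0.4628 0.1604 0.052 ] 0.0223
200 [0.4852 0.1589 0.052 ] 0.0227
230 [0.5085 0.157  0.052 ] 0.0224
250 [0.5246 0.1559 0.052 ] 0.0227
yaw -0.06983563356182089 y at .506 0.15728140721396489
end [0.39304305 0.16496341 0.052     ] [0.39161171 0.16516816 0.041     ]
end [0.52911392 0.15598314 0.052     ] [0.53257825 0.1558648  0.041     ]
```

Emit:
{"method": "arm_command", "body": {"fingers": [-0.3,-0.3,-0.3,-0.3,-0.3,-0.3,-0.3,-0.3], "travel": [[-0.002,0.001,0.03],[-0.003,0.002,0.065],[-0.003,0.002,0.1],[-0.003,0.002,0.13],[-0.003,0.002,0.155],[-0.003,0.002,0.17],[-0.003,0.002,0.177],[-0.003,0.002,0.177]], "dr": [[0,0,0],[0,0,0],[0,0,0],[0,0,0],[0,0,0],[0,0,0],[0,0,0],[0,0,0]]}}

```text
time: 2.15
tool_pos: [0.5048, 0.1578, 0.0226]
tool_rot: [-3.141, -0.003, 3.076]
contact_force: [-0.3, -0.8, 0.4]
opening: 0.0595
grip_force: 0.0
```

Run:
```python
from cell import *
from h import *
c=read_camera("wrist");cv2.imwrite("pics/w2.png",c["color"]);pickle.dump(c,open("w2.pkl","wb"))
o=observe();plan(o,[.507,.157,.023],3.072);print(o["contact_force"])
```

```text
travel [-0.0012 -0.0007  0.0008] dr [ 0.   -0.04  0.23] | now [0.5058 0.1578 0.0238] [ 3.142e+00 -1.000e-03  3.076e+00] t 2.2
[ 0.50230593  0.17087079 -0.4922786 ]
```

View pics/w2.png

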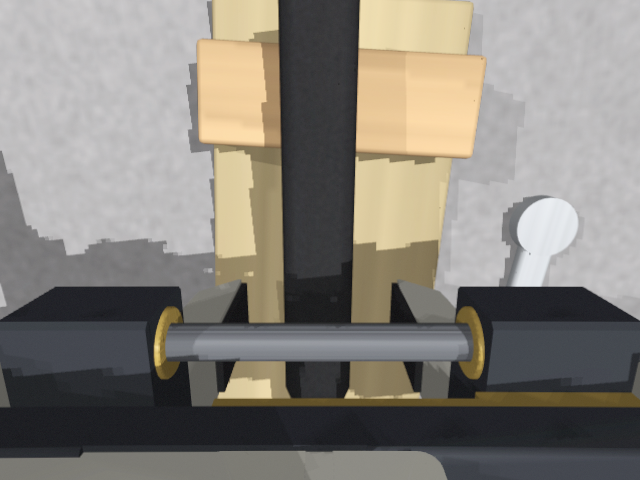

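The fingers (inner edges 247 and 392) straddle the handle (centre 319) evenly, so I close the gripper.

Emit:
{"method": "arm_command", "body": {"fingers": [1,1,1,1,1,1], "travel": [[0,0,0],[0,0,0],[0,0,0],[0,0,0],[0,0,0],[0,0,0]], "dr": [[0,0,0],[0,0,0],[0,0,0],[0,0,0],[0,0,0],[0,0,0]], "squeeze": 60}}

```text
time: 2.7
tool_pos: [0.5067, 0.1569, 0.0241]
tool_rot: [3.141, 0.001, 3.075]
contact_force: [-0.0, 6.3, 1.2]
opening: 0.0244
grip_force: 3.4
```

Emit:
{"method": "arm_command", "body": {"fingers": [1,1,1,1,1,1,1,1], "travel": [[0,0,-0.01],[0,0,-0.03],[0,0,-0.06],[0,0,-0.09],[0,0,-0.12],[0,0,-0.14],[0,0,-0.15],[0,0,-0.15]], "dr": [[0,0,0],[0,0,0],[0,0,0],[0,0,0],[0,0,0],[0,0,0],[0,0,0],[0,0,0]]}}

```text
time: 3.37
tool_pos: [0.5072, 0.1569, 0.1758]
tool_rot: [3.141, 0.003, 3.075]
contact_force: [0.1, -0.3, -6.3]
opening: 0.0239
grip_force: 60.0
```

Run:
```python
from cell import *
from h import *
o=observe();print(o["contact_force"],o["opening"],o["torque"])
# rehearse: pedestal est nut (.629,-.166), yaw .123; park 100 mm short & above for a look
plan(o,[.48,-.184,.173],np.pi+.123-.2)
plan(o,[.527,-.17,.14],np.pi+.123-.2)
```

```text
[ 0.14814983 -0.31649769 -6.34870403] 0.02391525037690816 [ 0.02817591  0.09409253 -0.04459119]
travel [ 0.0044 -0.342   0.0025] dr [0.05 0.19 0.58] | now [0.5072 0.1569 0.1758] [3.141e+00 3.000e-03 3.075e+00] t 3.37
travel [-0.0414 -0.3249  0.0356] dr [0.05 0.19 0.58] | now [0.5072 0.1569 0.1758] [3.141e+00 3.000e-03 3.075e+00] t 3.37
```

Emit:
{"method": "arm_command", "body": {"fingers": [1,1,1,1,1,1,1,1], "travel": [[-0.01,-0.025,-0.01],[-0.025,-0.06,-0.02],[-0.04,-0.095,-0.024],[-0.055,-0.13,-0.024],[-0.07,-0.165,-0.024],[-0.085,-0.2,-0.024],[-0.095,-0.23,-0.024],[-0.105,-0.255,-0.024]], "dr": [[0,0,0],[0,0,0],[0,0,0],[0,0,0],[0,0,0],[0,0,0],[0,0,0],[0,0,0]]}}

```text
time: 4.03
tool_pos: [0.5933, -0.107, 0.1948]
tool_rot: [3.141, -0.005, 3.073]
contact_force: [1.0, 0.1, -5.7]
opening: 0.0234
grip_force: 60.0
```

Emit:
{"method": "arm_command", "body": {"fingers": [1,1,1,1,1], "travel": [[-0.004,-0.007,0],[-0.006,-0.01,0],[-0.006,-0.01,0],[-0.006,-0.01,0],[-0.006,-0.01,0]], "dr": [[0,0,0],[0,0,0],[0,0,0],[0,0,0],[0,0,0]]}}

```text
time: 4.45
tool_pos: [0.5991, -0.1134, 0.1972]
tool_rot: [3.141, -0.001, 3.076]
contact_force: [-0.3, 0.3, -5.3]
opening: 0.0234
grip_force: 60.0
```

Run:
```python
from cell import *
from h import *
c=read_camera("wrist");pickle.dump(c,open("w3.pkl","wb"))
print(observe()["tool_pos"],observe()["tool_rot"])
p=proj(c,[.629,-.166,.07]);print(p)
u,v=p.astype(int);im=c["color"][max(0,v-150):v+150,max(0,u-160):u+160];print(max(0,u-160),max(0,v-150),im.shape)
cv2.imwrite("pics/w3.png",cv2.resize(im,None,fx=2,fy=2,interpolation=cv2.INTER_CUBIC)[:600,:800])
```

```text
[ 0.5992555  -0.11347205  0.19750048] [ 3.14105348e+00 -7.82123191e-04  3.07645507e+00]
[250.5205028  274.76219232]
90 124 (300, 320, 3)
```

View pics/w3.png

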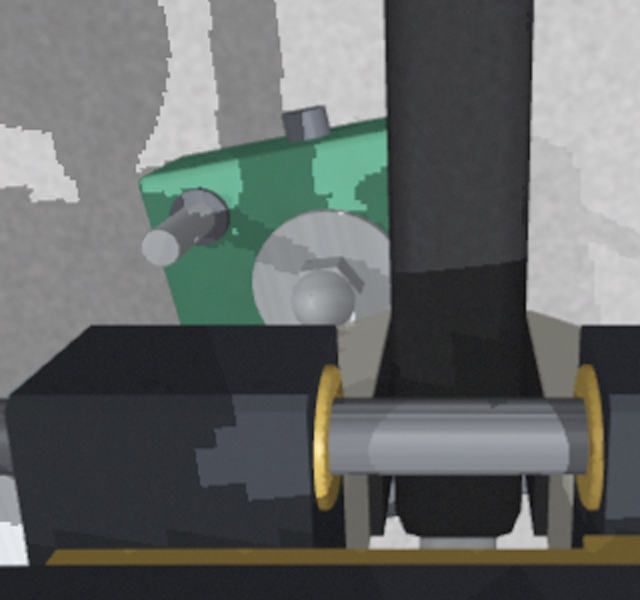

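The nut at crop (323,298) is half hidden by the finger, with the stud_b top at (160,246). I shift the hand ahead and left for a clear view.

Emit:
{"method": "arm_command", "body": {"fingers": [1,1,1,1,1,1], "travel": [[-0.02,0.01,0],[-0.035,0.018,0],[-0.045,0.022,0],[-0.045,0.022,0],[-0.045,0.022,0],[-0.045,0.022,0]], "dr": [[0,0,0],[0,0,0],[0,0,0],[0,0,0],[0,0,0],[0,0,0]]}}

```text
time: 5.0
tool_pos: [0.6453, -0.0955, 0.1976]
tool_rot: [3.142, -0.001, 3.076]
contact_force: [-0.8, -0.1, -4.8]
opening: 0.024
grip_force: 60.0
```

Run:
```python
from cell import *
from h import *
c=read_camera("wrist");pickle.dump(c,open("w4.pkl","wb"))
print(observe()["tool_pos"],observe()["tool_rot"])
u,v=proj(c,[.629,-.166,.07]).astype(int);x0,y0=max(0,u-100),max(0,v-75);im=c["color"][y0:y0+150,x0:x0+200];print(u,v,x0,y0)
cv2.imwrite("pics/w4.png",cv2.resize(im,None,fx=4,fy=4,interpolation=cv2.INTER_CUBIC))
```

```text
[ 0.64526306 -0.09580167  0.19774746] [-3.14157438e+00 -6.85562150e-04  3.07511131e+00]
218 215 118 140
```

View pics/w4.png

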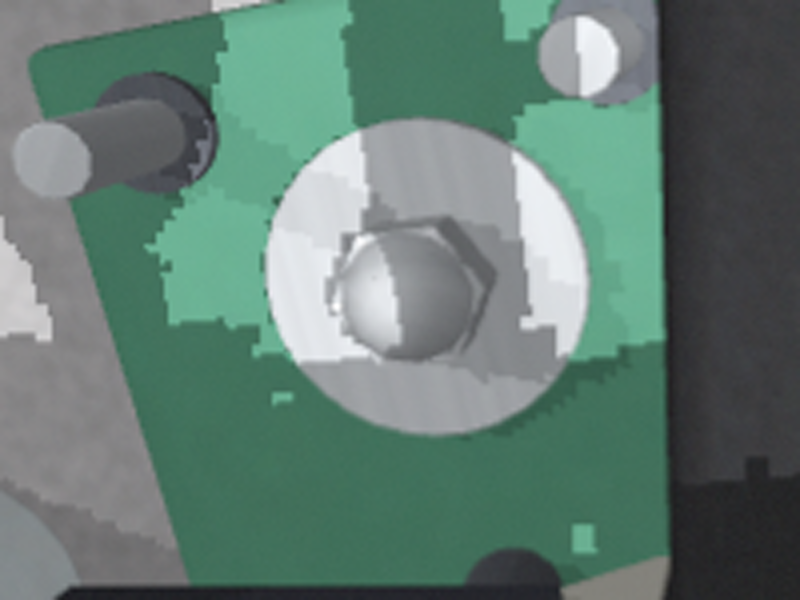

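The clear crop shows the washer centred at (427,277), stud tops at (580,56) and (52,161), and the hexagon's lower corners at (450,217), (495,272) and (470,350). I convert these to positions.

Run:
```python
from h import *
c=pickle.load(open("w4.pkl","rb"))
P=lambda x,y:((x+.5)/4-.5+118,(y+.5)/4-.5+140)
h=cv2.cvtColor(c["color"],cv2.COLOR_BGR2HSV)
m=(h[...,1]<50).astype(np.uint8);m[:,:180]=0;m[:,268:]=0;m[:165]=0;m[252:]=0
st,ce,l=max(blobs(m,300),key=lambda b:b[0][4]);ys,xs=np.nonzero(l)
e=cv2.fitEllipse(cv2.convexHull(np.c_[xs,ys].astype(np.float32)));print(e,P(427,277))
W=cast(c,*e[0],.055);W2=cast(c,*P(427,277),.055);print("washer",W,W2,"diam",[np.linalg.norm(cast(c,*P(266,277),.055)-cast(c,*P(588,277),.055))])
A=cast(c,*P(580,56),.095);B=cast(c,*P(52,161),.095);print("studs",A,B,np.linalg.norm(A-B))
y=(A-B)/np.linalg.norm(A-B);x=np.array([y[1],-y[0],0]);print("yaw",np.arctan2(x[1],x[0]),"nut",(A+B)/2+.036*x)
for p in((450,217),(495,272),(470,350)):
    X=cast(c,*P(*p),.056);d=X-W2;a=np.arctan2(d[1],d[0]);print("corner",X,np.linalg.norm(d[:2]),"ang rel ped",a-np.arctan2(x[1],x[0]))
print("dome top",cast(c,*P(408,297),.0835), "projected centre r")
```

```text
((224.41702270507812, 208.58543395996094), (78.33979797363281, 82.42214965820312), 123.7905044555664) (224.375, 208.875)
washer [ 0.62718704 -0.16502358  0.055     ] [ 0.62740329 -0.16508282  0.055     ] diam [np.float64(0.060084086703473136)]
studs [ 0.58703773 -0.12684972  0.095     ] [ 0.59787168 -0.21203964  0.095     ] 0.08587605702752103
yaw 0.12649505566507946 nut [ 0.62816707 -0.16490299  0.095     ]
corner [ 0.61634071 -0.15917789  0.056     ] 0.01253988220998871 ang rel ped 2.524796477403244
corner [ 0.62711437 -0.15210107  0.056     ] 0.012984962405308472 ang rel ped 1.466552735777091
corner [ 0.6416397 -0.1585307  0.056    ] 0.01567181823834109 ang rel ped 0.3048387551447671
dome top [ 0.62556328 -0.16165914  0.0835    ] projected centre r
```

Run:
```python
from cell import *
from h import *
plan(observe(),[.5288,-.1696,.125],3.188)
```

```text
travel [ 0.1113 -0.0814  0.0728] dr [ 0.   -0.04 -6.47] | now [ 0.6453 -0.0958  0.1977] [-3.142e+00 -1.000e-03  3.075e+00] t 5.05
```

Emit:
{"method": "arm_command", "body": {"fingers": [1,1,1,1,1,1,1,1], "travel": [[0.025,-0.018,0],[0.05,-0.036,0.01],[0.075,-0.054,0.025],[0.095,-0.07,0.045],[0.107,-0.078,0.06],[0.111,-0.081,0.07],[0.111,-0.081,0.073],[0.111,-0.081,0.073]], "dr": [[0,0,-1],[0,0,-2.5],[0,0,-4],[0,0,-5.5],[0,0,-6.5],[0,0,-6.5],[0,0,-6.5],[0,0,-6.5]]}}

```text
time: 5.72
tool_pos: [0.5293, -0.1696, 0.1246]
tool_rot: [3.141, -0.001, -3.096]
contact_force: [0.3, 0.1, -4.8]
opening: 0.0234
grip_force: 60.0
```

Emit:
{"method": "arm_command", "body": {"fingers": [1,1,1,1,1,1,1], "travel": [[0,0,0.01],[0,0,0.02],[0,0,0.028],[0,0,0.034],[0,0,0.036],[0,0,0.036],[0,0,0.036]], "dr": [[0,0,0],[0,0,0],[0,0,0],[0,0,0],[0,0,0],[0,0,0],[0,0,0]]}}

```text
time: 6.3
tool_pos: [0.53, -0.1694, 0.0887]
tool_rot: [3.141, 0.0, -3.095]
contact_force: [-0.2, -0.1, -5.3]
opening: 0.0239
grip_force: 60.0
```

Run:
```python
from cell import *
from h import *
o=observe();plan(o,[.5288,-.1696,.088],3.188);print(o["contact_force"])
t=read_camera("top");s=read_camera("side");pickle.dump((t,s),open("ts1.pkl","wb"))
ims=[]
for c in(t,s):
    u,v=proj(c,[.6277,-.165,.1]).astype(int);print(u,v)
    ims.append(cv2.resize(c["color"][v-30:v+30,u-20:u+20],(400,600),interpolation=cv2.INTER_CUBIC))
cv2.imwrite("pics/ts1.png",np.hstack(ims))
```

```text
travel [ 0.0012 -0.0002  0.0007] dr [0.01 0.   0.03] | now [ 0.53   -0.1694  0.0887] [ 3.141  0.    -3.095] t 6.3
[-0.24022913 -0.13457189 -5.33204767]
396 195
281 180
```

View pics/ts1.png

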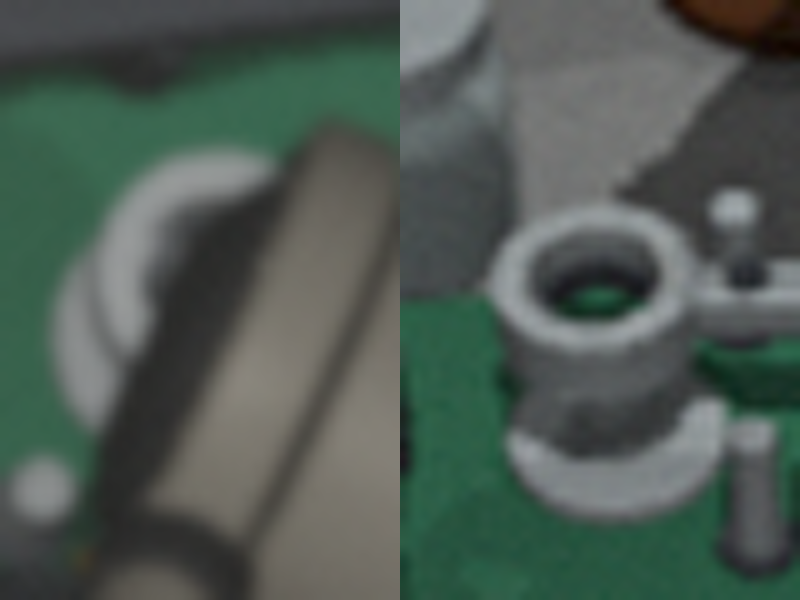

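The side crop shows the ring centred at about (597,278), above a washer spanning 508-727. The wrist hides half of the top view, so I compare x and y through the side camera.

Run:
```python
from h import *
t,s=pickle.load(open("ts1.pkl","rb"))
q=lambda x,y:(261+(x-400+.5)/10-.5,150+(y+.5)/10-.5)
for z in(.1126,.1146,.1166):print("ring",cast(s,*q(596,278),z))
print("ring diam",np.linalg.norm(cast(s,*q(492,278),.1146)-cast(s,*q(700,278),.1146)))
print("washer top, row0 img",cast(s,283.6,193.1,.055),cast(s,*q(617.5,455),.055))
print("expect washer px",proj(s,[.6277,-.165,.055]),"ring px",proj(s,[.6290,-.165,.1146]))
# top: ring left edge at crop, washer left edge
T=lambda x,y:(376+(x+.5)/10-.5,165+(y+.5)/10-.5)
a=cast(t,*T(95,260),.1146);b=cast(t,*T(210,148),.1146);w=cast(t,*T(50,335),.055);print("top ring left",a,"top edge",b,"washer left",w)
```

```text
ring [ 0.63039178 -0.16437343  0.1126    ]
ring [ 0.63005861 -0.16233457  0.1146    ]
ring [ 0.62972543 -0.16029572  0.1166    ]
ring diam 0.05505472376335837
washer top, row0 img [ 0.62497164 -0.16214972  0.055     ] [ 0.62788768 -0.15473187  0.055     ]
expect washer px [282.69661585 192.32834758] ring px [280.64022549 176.64897914]
top ring left [ 0.6352826  -0.13885634  0.1146    ] top edge [ 0.65984681 -0.16442779  0.1146    ] washer left [ 0.63054172 -0.13610525  0.055     ]
```

Emit:
{"method": "arm_command", "body": {"fingers": [1,1,1,1,1,1,1,1], "travel": [[0.0017,0,0],[0.0017,0,0.004],[0.0017,0,0.008],[0.0017,0,0.012],[0.0017,0,0.016],[0.0017,0,0.019],[0.0017,0,0.021],[0.0017,0,0.021]], "dr": [[0,0,0],[0,0,0],[0,0,0],[0,0,0],[0,0,0],[0,0,0],[0,0,0],[0,0,0]]}}

```text
time: 7.07
tool_pos: [0.5278, -0.1694, 0.067]
tool_rot: [3.141, -0.001, -3.095]
contact_force: [0.4, 0.6, -5.7]
opening: 0.0235
grip_force: 60.0
```

Emit:
{"method": "arm_command", "body": {"fingers": [1,1,1,1,1], "travel": [[0,0,0.002],[0,0,0.004],[0,0,0.005],[0,0,0.006],[0,0,0.006]], "dr": [[0,0,0],[0,0,0],[0,0,0],[0,0,0],[0,0,0]]}}

```text
time: 7.48
tool_pos: [0.528, -0.1695, 0.0615]
tool_rot: [3.141, -0.0, -3.095]
contact_force: [1.2, 0.8, -6.1]
opening: 0.0237
grip_force: 60.0
```

Emit:
{"method": "arm_command", "body": {"fingers": [1,1,1,1,1,1], "travel": [[0,0,0.002],[0,0,0.004],[0,0,0.006],[0,0,0.008],[0,0,0.009],[0,0,0.009]], "dr": [[0,0,0],[0,0,0],[0,0,0],[0,0,0],[0,0,0],[0,0,0]]}}

```text
time: 7.98
tool_pos: [0.5279, -0.1694, 0.0523]
tool_rot: [3.141, -0.001, -3.095]
contact_force: [-0.2, 0.2, -5.8]
opening: 0.0239
grip_force: 60.0
```

Emit:
{"method": "arm_command", "body": {"fingers": [1,1,1,1,1,1], "travel": [[0,0,0.001],[0,0,0.002],[0,0,0.003],[0,0,0.0035],[0,0,0.004],[0,0,0.004]], "dr": [[0,0,0],[0,0,0],[0,0,0],[0,0,0],[0,0,0],[0,0,0]]}}

```text
time: 8.48
tool_pos: [0.5282, -0.1696, 0.049]
tool_rot: [-3.142, 0.0, -3.095]
contact_force: [-2.0, 0.5, -1.5]
opening: 0.0239
grip_force: 60.0
```

Run:
```python
from cell import *
from h import *
for i in range(3): s=read_camera("side");o=observe();print(o["tool_pos"],o["contact_force"],o["torque"])
t=read_camera("top");pickle.dump((t,s),open("ts2.pkl","wb"))
u,v=proj(s,[.6277,-.165,.075]).astype(int);print(u,v)
cv2.imwrite("pics/ts2.png",cv2.resize(s["color"][v-30:v+30,u-40:u+40],(800,600),interpolation=cv2.INTER_CUBIC))
```

```text
[ 0.528185   -0.16956195  0.04898612] [-0.68432312  0.62985917 -2.80290155] [ 0.09902375  0.11947357 -0.02495788]
[ 0.52817722 -0.1695579   0.0489675 ] [-1.68561532 -0.10263871 -2.58340855] [0.08272639 0.17067709 0.022036  ]
[ 0.52819242 -0.1695426   0.0489289 ] [-1.67213279  0.05330213 -2.91161903] [ 0.03955704  0.1646369  -0.07889873]
282 187
```

View pics/ts2.png

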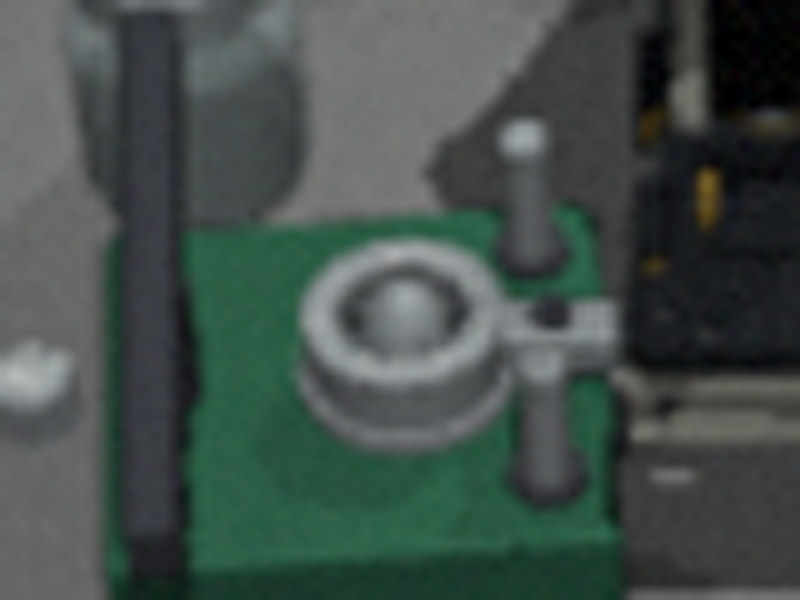

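The ring sits flush on the washer with the dome visible inside it, so it is seated. The handle swing is now about +0.08, so I swing back (anticlockwise) first to get a full stroke.

Emit:
{"method": "arm_command", "body": {"fingers": [1,1,1,1,1,1,1,1], "travel": [[-0.0002,-0.0069,0.0005],[-0.0012,-0.0156,0.0005],[-0.003,-0.0241,0.0005],[-0.0054,-0.0324,0.0005],[-0.0086,-0.0405,0.0005],[-0.0116,-0.0466,0.0005],[-0.0142,-0.0512,0.0005],[-0.0142,-0.0512,0.0005]], "dr": [[0,0,-4],[0,0,-9],[0,0,-14],[0,0,-19],[0,0,-24],[0,0,-28],[0,0,-31],[0,0,-31]]}}

```text
time: 9.35
tool_pos: [0.5452, -0.2212, 0.0486]
tool_rot: [-3.14, 0.0, -2.553]
contact_force: [-2.8, -1.9, 0.6]
opening: 0.0237
grip_force: 60.0
```

```bash
cat >> h.py <<'E'
N=np.array([.6277,-.165]);PY=.1265
def st(o):
    p=o["tool_pos"][:2]-N;F=o["contact_force"];yaw=o["tool_rot"][2]%(2*np.pi)
    r=p/np.linalg.norm(p);tg=np.array([r[1],-r[0]])  # clockwise tangent
    print("t %.2f phi(yaw) %.3f phi(pos) %.3f r %.4f z %.4f | Frad %.1f Ftan(cw) %.1f Fz %.1f tz %.2f rollpitch %s"%(o["time"],np.pi+PY-yaw,PY-np.arctan2(-p[1],-p[0]),np.linalg.norm(p),o["tool_pos"][2],F[:2]@r,F[:2]@tg,F[2],o["torque"][2],o["tool_rot"][:2].round(3)))
E
python3 -c "
from cell import *
from h import *
st(observe())"
```

```text
t 9.35 phi(yaw) -0.462 phi(pos) -0.472 r 0.0998 z 0.0486 | Frad 3.4 Ftan(cw) 0.0 Fz 0.6 tz -0.00 rollpitch [-3.14  0.  ]
```

Emit:
{"method": "arm_command", "body": {"fingers": [1,1,1,1,1,1,1], "travel": [[0.0002,0.007,0],[-0.0007,0.0157,0],[-0.0024,0.0243,0],[-0.0048,0.0328,0],[-0.0081,0.0409,0],[-0.012,0.0488,0],[-0.012,0.0488,0]], "dr": [[0,0,4],[0,0,9],[0,0,14],[0,0,19],[0,0,24],[0,0,29],[0,0,29]]}}

```text
time: 9.93
tool_pos: [0.5284, -0.1722, 0.0488]
tool_rot: [-3.14, 0.002, -3.064]
contact_force: [-0.4, -5.1, -2.6]
opening: 0.0234
grip_force: 60.1
```

```bash
python3 -c "
from cell import *
from h import *
st(observe())"
```

```text
t 9.93 phi(yaw) 0.049 phi(pos) 0.054 r 0.0995 z 0.0488 | Frad 0.8 Ftan(cw) -5.1 Fz -2.6 tz -0.36 rollpitch [-3.14e+00  2.00e-03]
```

Emit:
{"method": "arm_command", "body": {"fingers": [1,1,1,1,1,1,1], "travel": [[-0.0004,0.0087,0],[-0.0015,0.0173,0],[-0.0034,0.0258,0],[-0.006,0.0341,0],[-0.0094,0.0422,0],[-0.0117,0.0469,0],[-0.0117,0.0469,0]], "dr": [[0,0,5],[0,0,10],[0,0,15],[0,0,20],[0,0,25],[0,0,28],[0,0,28]]}}

```text
time: 10.52
tool_pos: [0.5365, -0.1251, 0.0486]
tool_rot: [-3.141, 0.002, 2.735]
contact_force: [1.6, -4.2, -1.7]
opening: 0.0236
grip_force: 60.0
```

```bash
cat >> h.py <<'E'
def M(o):
    p=o["tool_pos"][:2]-N;F=o["contact_force"];return p[0]*F[1]-p[1]*F[0]+o["torque"][2]
E
python3 -c "
from cell import *
from h import *
st(observe());print(M(observe()))"
```

```text
t 10.52 phi(yaw) 0.533 phi(pos) 0.539 r 0.0995 z 0.0486 | Frad -3.1 Ftan(cw) -3.2 Fz -1.7 tz -0.13 rollpitch [-3.141e+00  2.000e-03]
0.18100495910018224
```

Emit:
{"method": "arm_command", "body": {"fingers": [1,1,1,1,1,1,1,1], "travel": [[-0.0008,-0.0087,0],[-0.0022,-0.019,0],[-0.0047,-0.029,0],[-0.0083,-0.0388,0],[-0.0129,-0.0481,0],[-0.0184,-0.0569,0],[-0.0248,-0.0651,0],[-0.0307,-0.0713,0]], "dr": [[0,0,-5],[0,0,-11],[0,0,-17],[0,0,-23],[0,0,-29],[0,0,-35],[0,0,-41],[0,0,-46]]}}

```text
time: 11.18
tool_pos: [0.5359, -0.2041, 0.0486]
tool_rot: [-3.141, 0.001, -2.739]
contact_force: [1.3, -1.0, -0.1]
opening: 0.0235
grip_force: 60.0
```

Emit:
{"method": "arm_command", "body": {"fingers": [1,1,1,1,1], "travel": [[-0.0004,-0.0087,0],[-0.0015,-0.0173,0],[-0.003,-0.0241,0],[-0.003,-0.0241,0],[-0.003,-0.0241,0]], "dr": [[0,0,-5],[0,0,-10],[0,0,-14],[0,0,-14],[0,0,-14]]}}

```text
time: 11.6
tool_pos: [0.5477, -0.2247, 0.0485]
tool_rot: [-3.14, 0.0, -2.503]
contact_force: [-0.9, -5.0, 1.1]
opening: 0.0238
grip_force: 60.0
```

Run:
```python
from cell import *
from h import *
st(observe());print(M(observe()))
s=read_camera("side");u,v=proj(s,[.6277,-.165,.075]).astype(int)
pickle.dump(s,open("s3.pkl","wb"))
```

```text
t 11.60 phi(yaw) -0.512 phi(pos) -0.515 r 0.0999 z 0.0485 | Frad 3.7 Ftan(cw) -3.5 Fz 1.1 tz -0.33 rollpitch [-3.14  0.  ]
0.01630849216218233
```

Emit:
{"method": "arm_command", "body": {"fingers": [1,1,1,1,1,1,1], "travel": [[0,0.0087,0],[-0.0013,0.0191,0],[-0.0038,0.0292,0],[-0.0074,0.039,0],[-0.012,0.0484,0],[-0.0176,0.0573,0],[-0.0176,0.0573,0]], "dr": [[0,0,5],[0,0,11],[0,0,17],[0,0,23],[0,0,29],[0,0,35],[0,0,35]]}}

```text
time: 12.23
tool_pos: [0.5281, -0.1664, 0.0487]
tool_rot: [-3.14, 0.002, -3.117]
contact_force: [2.1, -7.8, -1.8]
opening: 0.0236
grip_force: 60.2
```

```bash
python3 -c "
from cell import *
from h import *
st(observe());print(M(observe()))"
```

```text
t 12.23 phi(yaw) 0.102 phi(pos) 0.112 r 0.0996 z 0.0487 | Frad -2.0 Ftan(cw) -7.8 Fz -1.8 tz -0.66 rollpitch [-3.14e+00  2.00e-03]
0.12335914708540408
```

Emit:
{"method": "arm_command", "body": {"fingers": [1,1,1,1], "travel": [[-0.0001,0.0052,0],[-0.0005,0.0104,0],[-0.0005,0.0104,0],[-0.0005,0.0104,0]], "dr": [[0,0,3.8],[0,0,6.8],[0,0,6.8],[0,0,6.8]]}}

```text
time: 12.57
tool_pos: [0.5283, -0.1567, 0.0486]
tool_rot: [-3.141, 0.002, 3.055]
contact_force: [4.4, -0.5, -1.9]
opening: 0.0235
grip_force: 60.0
```

```bash
python3 -c "
from cell import *
from h import *
st(observe());print(M(observe()))"
```

```text
t 12.57 phi(yaw) 0.213 phi(pos) 0.210 r 0.0997 z 0.0486 | Frad -4.4 Ftan(cw) -0.2 Fz -1.9 tz 0.13 rollpitch [-3.141e+00  2.000e-03]
0.14825504060635653
```

Emit:
{"method": "arm_command", "body": {"fingers": [1,1,1,1], "travel": [[-0.0009,0.007,0],[-0.0016,0.0139,0],[-0.0016,0.0139,0],[-0.0016,0.0139,0]], "dr": [[0,0,4],[0,0,8],[0,0,8],[0,0,8]]}}

```text
time: 12.9
tool_pos: [0.5305, -0.1431, 0.0485]
tool_rot: [3.141, 0.0, 2.917]
contact_force: [2.7, 2.7, 1.2]
opening: 0.0234
grip_force: 60.0
```

```bash
python3 -c "
from cell import *
from h import *
st(observe());print(M(observe()))"
```

```text
t 12.90 phi(yaw) 0.351 phi(pos) 0.349 r 0.0996 z 0.0485 | Frad -2.0 Ftan(cw) 3.2 Fz 1.2 tz 0.22 rollpitch [3.141 0.   ]
-0.10142771214493876
```

Emit:
{"method": "arm_command", "body": {"fingers": [1,1,1,1], "travel": [[-0.0002,0.007,0],[-0.001,0.0139,0],[-0.001,0.0139,0],[-0.001,0.0139,0]], "dr": [[0,0,3.8],[0,0,7.8],[0,0,7.8],[0,0,7.8]]}}

```text
time: 13.23
tool_pos: [0.5345, -0.13, 0.0484]
tool_rot: [3.141, -0.0, 2.781]
contact_force: [1.7, 2.6, 2.9]
opening: 0.0236
grip_force: 60.0
```

```bash
python3 -c "
from cell import *
from h import *
for i in range(3):
    o=observe();st(o);print(M(o));read_camera('side')"
```

```text
t 13.23 phi(yaw) 0.487 phi(pos) 0.486 r 0.0996 z 0.0484 | Frad -0.7 Ftan(cw) 3.0 Fz 2.9 tz 0.20 rollpitch [ 3.141 -0.   ]
-0.1014460809486594
t 13.28 phi(yaw) 0.488 phi(pos) 0.486 r 0.0996 z 0.0483 | Frad -0.8 Ftan(cw) 2.5 Fz 2.5 tz 0.33 rollpitch [ 3.141 -0.   ]
0.07625766368235848
t 13.33 phi(yaw) 0.489 phi(pos) 0.485 r 0.0996 z 0.0483 | Frad -0.4 Ftan(cw) 2.5 Fz 2.2 tz 0.36 rollpitch [ 3.141 -0.   ]
0.10437318583319516
```

Emit:
{"method": "arm_command", "body": {"fingers": [1,1,1,1,1,1,1,1], "travel": [[-0.0004,-0.0087,0],[-0.0018,-0.019,0],[-0.0043,-0.0291,0],[-0.0079,-0.0389,0],[-0.0125,-0.0482,0],[-0.018,-0.0571,0],[-0.0244,-0.0653,0],[-0.0304,-0.0716,0]], "dr": [[0,0,-5.3],[0,0,-11.3],[0,0,-17.3],[0,0,-23.3],[0,0,-29.3],[0,0,-35.3],[0,0,-41.3],[0,0,-46.3]]}}

```text
time: 14.05
tool_pos: [0.5376, -0.2085, 0.0483]
tool_rot: [3.141, 0.001, -2.694]
contact_force: [4.4, 1.8, 1.8]
opening: 0.0236
grip_force: 60.0
```

Emit:
{"method": "arm_command", "body": {"fingers": [1,1,1,1,1], "travel": [[0,-0.0087,0],[-0.001,-0.0173,0],[-0.0014,-0.0191,0],[-0.0014,-0.0191,0],[-0.0014,-0.0191,0]], "dr": [[0,0,-5],[0,0,-10],[0,0,-11],[0,0,-11],[0,0,-11]]}}

```text
time: 14.47
tool_pos: [0.5471, -0.2247, 0.0483]
tool_rot: [-3.141, 0.001, -2.508]
contact_force: [4.0, 0.1, 2.1]
opening: 0.0234
grip_force: 60.0
```

```bash
python3 -c "
from cell import *
from h import *
for i in range(3):
    o=observe();st(o);print(M(o));read_camera('side')"
```

```text
t 14.47 phi(yaw) -0.507 phi(pos) -0.511 r 0.1002 z 0.0483 | Frad -3.3 Ftan(cw) -2.2 Fz 2.1 tz -0.25 rollpitch [-3.141e+00  1.000e-03]
-0.022151221954711642
t 14.52 phi(yaw) -0.507 phi(pos) -0.510 r 0.1002 z 0.0483 | Frad -3.3 Ftan(cw) -3.4 Fz 1.3 tz -0.25 rollpitch [-3.141e+00  1.000e-03]
0.08495247813091394
t 14.57 phi(yaw) -0.507 phi(pos) -0.510 r 0.1002 z 0.0484 | Frad -3.5 Ftan(cw) -4.5 Fz 2.1 tz -0.23 rollpitch [-3.14e+00  1.00e-03]
0.22421100669528496
```

Emit:
{"method": "arm_command", "body": {"fingers": [1,1,1,1,1], "travel": [[-0.0008,0.0087,0],[-0.0019,0.0173,0],[-0.0034,0.0242,0],[-0.0034,0.0242,0],[-0.0034,0.0242,0]], "dr": [[0,0,5.2],[0,0,10.2],[0,0,14.2],[0,0,14.2],[0,0,14.2]]}}

```text
time: 15.03
tool_pos: [0.5348, -0.2027, 0.0484]
tool_rot: [3.141, -0.001, -2.752]
contact_force: [1.1, -0.9, 3.1]
opening: 0.0238
grip_force: 60.0
```

```bash
cat > q.py <<'E'
from cell import *
from h import *
for i in range(3):
    o=observe();m=M(o);st(o) if i==2 else 0;print("M %.2f"%m);read_camera('side') if i<2 else 0
E
python3 q.py
```

```text
M -0.03
M -0.16
t 15.13 phi(yaw) -0.263 phi(pos) -0.260 r 0.1003 z 0.0482 | Frad 0.2 Ftan(cw) 0.0 Fz 4.2 tz -0.10 rollpitch [ 3.141e+00 -1.000e-03]
M -0.11
```

Emit:
{"method": "arm_command", "body": {"fingers": [1,1,1,1,1], "travel": [[-0.0002,0.007,0],[-0.0012,0.0157,0],[-0.0012,0.0157,0],[-0.0012,0.0157,0],[-0.0012,0.0157,0]], "dr": [[0,0,4],[0,0,9],[0,0,9],[0,0,9],[0,0,9]]}}

```text
time: 15.55
tool_pos: [0.5306, -0.1881, 0.0482]
tool_rot: [-3.142, 0.0, -2.909]
contact_force: [2.4, -0.6, 2.4]
opening: 0.0235
grip_force: 60.0
```

```bash
python3 q.py
```

```text
M -0.02
M -0.06
t 15.65 phi(yaw) -0.105 phi(pos) -0.107 r 0.0998 z 0.0482 | Frad -2.4 Ftan(cw) -0.6 Fz 1.8 tz -0.07 rollpitch [3.142 0.   ]
M -0.00
```

Emit:
{"method": "arm_command", "body": {"fingers": [1,1,1,1,1], "travel": [[-0.0004,0.007,0],[-0.0014,0.0157,0],[-0.0014,0.0157,0],[-0.0014,0.0157,0],[-0.0014,0.0157,0]], "dr": [[0,0,4],[0,0,9],[0,0,9],[0,0,9],[0,0,9]]}}

```text
time: 16.07
tool_pos: [0.5282, -0.1726, 0.0482]
tool_rot: [3.142, 0.0, -3.066]
contact_force: [3.2, -1.1, 2.9]
opening: 0.0236
grip_force: 60.0
```

```bash
python3 q.py
```

```text
M 0.07
M -0.01
t 16.17 phi(yaw) 0.052 phi(pos) 0.051 r 0.0997 z 0.0482 | Frad -1.5 Ftan(cw) -0.4 Fz 2.5 tz -0.04 rollpitch [3.141 0.   ]
M -0.01
```

Emit:
{"method": "arm_command", "body": {"fingers": [1,1,1], "travel": [[-0.0003,0.0052,0],[-0.0008,0.0105,0],[-0.0015,0.0157,0]], "dr": [[0,0,3],[0,0,6],[0,0,9]]}}

```text
time: 16.42
tool_pos: [0.5284, -0.1568, 0.0482]
tool_rot: [-3.141, -0.0, 3.056]
contact_force: [0.3, -2.2, 2.9]
opening: 0.0236
grip_force: 60.0
```

```bash
python3 q.py;python3 q.py
```

```text
M 0.38
M 0.18
t 16.52 phi(yaw) 0.210 phi(pos) 0.212 r 0.0996 z 0.0482 | Frad -1.4 Ftan(cw) -1.8 Fz 3.9 tz -0.14 rollpitch [-3.141 -0.   ]
M 0.04
M 0.04
M 0.15
t 16.62 phi(yaw) 0.208 phi(pos) 0.210 r 0.0996 z 0.0482 | Frad -0.9 Ftan(cw) -1.5 Fz 4.0 tz -0.03 rollpitch [ 3.142 -0.   ]
M 0.12
```

Emit:
{"method": "arm_command", "body": {"fingers": [1,1,1], "travel": [[-0.0003,0.0052,0],[-0.0008,0.0105,0],[-0.0015,0.0157,0]], "dr": [[0,0,3],[0,0,6],[0,0,9]]}}

```text
time: 16.87
tool_pos: [0.5309, -0.1414, 0.0482]
tool_rot: [-3.141, -0.001, 2.9]
contact_force: [-0.3, -4.8, 4.4]
opening: 0.0233
grip_force: 60.0
```

```bash
python3 q.py;python3 q.py
```

```text
M 0.69
M 0.39
t 16.97 phi(yaw) 0.366 phi(pos) 0.369 r 0.0996 z 0.0482 | Frad -0.1 Ftan(cw) -3.5 Fz 4.4 tz -0.01 rollpitch [-3.141e+00 -1.000e-03]
M 0.33
M 0.33
M 0.25
t 17.07 phi(yaw) 0.365 phi(pos) 0.368 r 0.0996 z 0.0481 | Frad 0.8 Ftan(cw) -2.9 Fz 4.6 tz -0.02 rollpitch [-3.142e+00 -1.000e-03]
M 0.27
```

Emit:
{"method": "arm_command", "body": {"fingers": [1,1,1], "travel": [[-0.0002,0.0044,0],[-0.0006,0.0087,0],[-0.0006,0.0087,0]], "dr": [[0,0,2.5],[0,0,5],[0,0,5]]}}

```text
time: 17.32
tool_pos: [0.5335, -0.133, 0.0481]
tool_rot: [-3.141, -0.001, 2.814]
contact_force: [-2.9, -5.0, 4.1]
opening: 0.0238
grip_force: 60.0
```

```bash
python3 q.py;python3 q.py
```

```text
M 0.75
M 0.70
t 17.42 phi(yaw) 0.452 phi(pos) 0.452 r 0.0995 z 0.0481 | Frad 0.8 Ftan(cw) -3.1 Fz 4.9 tz 0.18 rollpitch [-3.141e+00 -1.000e-03]
M 0.49
M 0.49
M 0.66
t 17.52 phi(yaw) 0.453 phi(pos) 0.453 r 0.0995 z 0.0481 | Frad 1.7 Ftan(cw) -4.7 Fz 4.7 tz 0.25 rollpitch [-3.141e+00 -1.000e-03]
M 0.72
```

M has risen by about 0.4 N m for 0.085 rad and is holding near 0.65, so the nut is at its stop. I add about 4 degrees to reach roughly 1 N m.

Emit:
{"method": "arm_command", "body": {"fingers": [1,1,1,1], "travel": [[-0.0001,0.0026,0],[-0.0004,0.0052,0],[-0.0007,0.0068,0],[-0.0007,0.0068,0]], "dr": [[0,0,1.5],[0,0,2.8],[0,0,3.6],[0,0,3.6]]}}

```text
time: 17.85
tool_pos: [0.5359, -0.1267, 0.0481]
tool_rot: [-3.141, -0.002, 2.751]
contact_force: [-5.2, -5.2, 6.3]
opening: 0.0235
grip_force: 60.0
```

```bash
python3 q.py;python3 q.py
```

```text
M 0.60
M 0.47
t 17.95 phi(yaw) 0.517 phi(pos) 0.521 r 0.0995 z 0.0481 | Frad 2.2 Ftan(cw) -6.1 Fz 5.9 tz -0.00 rollpitch [-3.141e+00 -2.000e-03]
M 0.60
M 0.60
M 0.49
t 18.05 phi(yaw) 0.517 phi(pos) 0.521 r 0.0995 z 0.0481 | Frad 1.8 Ftan(cw) -6.1 Fz 5.9 tz -0.09 rollpitch [-3.141e+00 -2.000e-03]
M 0.51
```

Torque did not keep rising, so it may still be running with drag. I ease the downward press, swing back and try again from fresh catches.

Emit:
{"method": "arm_command", "body": {"fingers": [1,1,1,1,1,1,1,1], "travel": [[-0.0002,-0.0087,-0.0004],[-0.0016,-0.019,-0.0008],[-0.0041,-0.0291,-0.001],[-0.0077,-0.0389,-0.001],[-0.0123,-0.0482,-0.001],[-0.0178,-0.0571,-0.001],[-0.0242,-0.0653,-0.001],[-0.0242,-0.0653,-0.001]], "dr": [[0,0,-4.8],[0,0,-10.8],[0,0,-16.8],[0,0,-22.8],[0,0,-28.8],[0,0,-34.8],[0,0,-40.8],[0,0,-40.8]]}}

```text
time: 18.72
tool_pos: [0.5336, -0.1974, 0.0484]
tool_rot: [3.14, -0.001, -2.816]
contact_force: [-1.7, -2.4, 1.8]
opening: 0.0234
grip_force: 60.0
```

```bash
python3 q.py
```

```text
M 0.07
M -0.00
t 18.82 phi(yaw) -0.193 phi(pos) -0.193 r 0.0994 z 0.0485 | Frad 4.4 Ftan(cw) -4.4 Fz 1.2 tz -0.30 rollpitch [ 3.14e+00 -2.00e-03]
M 0.14
```

Emit:
{"method": "arm_command", "body": {"fingers": [1,1,1,1,1], "travel": [[-0.0003,0.007,0],[-0.0012,0.0148,0],[-0.0019,0.0191,0],[-0.0019,0.0191,0],[-0.0019,0.0191,0]], "dr": [[0,0,4],[0,0,8.5],[0,0,11],[0,0,11],[0,0,11]]}}

```text
time: 19.23
tool_pos: [0.5292, -0.1767, 0.0487]
tool_rot: [3.141, -0.002, -3.013]
contact_force: [-2.6, -4.5, 0.5]
opening: 0.0235
grip_force: 60.1
```

```bash
python3 q.py
```

```text
M -0.01
M 0.02
t 19.33 phi(yaw) -0.002 phi(pos) 0.008 r 0.0992 z 0.0487 | Frad 4.0 Ftan(cw) -3.2 Fz 0.6 tz -0.45 rollpitch [ 3.14e+00 -2.00e-03]
M -0.13
```

Emit:
{"method": "arm_command", "body": {"fingers": [1,1,1,1], "travel": [[0.0003,0.007,0],[-0.0005,0.0139,0],[-0.0005,0.0139,0],[-0.0005,0.0139,0]], "dr": [[0,0,4.5],[0,0,8.5],[0,0,8.5],[0,0,8.5]]}}

```text
time: 19.67
tool_pos: [0.5283, -0.1631, 0.0488]
tool_rot: [3.141, -0.001, 3.125]
contact_force: [-2.4, -4.1, -1.8]
opening: 0.0237
grip_force: 60.0
```

```bash
python3 q.py
```

```text
M 0.22
M 0.17
t 19.77 phi(yaw) 0.144 phi(pos) 0.145 r 0.0994 z 0.0488 | Frad 1.8 Ftan(cw) -1.8 Fz -1.1 tz -0.13 rollpitch [ 3.141e+00 -1.000e-03]
M 0.05
```

Emit:
{"method": "arm_command", "body": {"fingers": [1,1,1,1], "travel": [[-0.0001,0.0044,0],[-0.0006,0.0087,0],[-0.0006,0.0087,0],[-0.0006,0.0087,0]], "dr": [[0,0,2.5],[0,0,5],[0,0,5],[0,0,5]]}}

```text
time: 20.1
tool_pos: [0.5289, -0.1547, 0.0488]
tool_rot: [3.141, -0.002, 3.038]
contact_force: [-4.1, -4.1, -1.4]
opening: 0.0233
grip_force: 60.0
```

```bash
python3 q.py
```

```text
M 0.50
M 0.49
t 20.20 phi(yaw) 0.230 phi(pos) 0.230 r 0.0994 z 0.0488 | Frad 2.4 Ftan(cw) -3.4 Fz -0.7 tz 0.07 rollpitch [ 3.141e+00 -2.000e-03]
M 0.40
```

Emit:
{"method": "arm_command", "body": {"fingers": [1,1,1,1], "travel": [[-0.0001,0.0035,0],[-0.0005,0.007,0],[-0.0005,0.007,0],[-0.0005,0.007,0]], "dr": [[0,0,2],[0,0,4],[0,0,4],[0,0,4]]}}

```text
time: 20.53
tool_pos: [0.5299, -0.1479, 0.0488]
tool_rot: [-3.141, -0.002, 2.968]
contact_force: [-5.0, -3.6, -0.5]
opening: 0.0235
grip_force: 60.0
```

```bash
python3 q.py
```

```text
M 0.58
M 0.57
t 20.63 phi(yaw) 0.300 phi(pos) 0.299 r 0.0993 z 0.0488 | Frad 2.9 Ftan(cw) -4.8 Fz -0.3 tz 0.17 rollpitch [-3.142e+00 -2.000e-03]
M 0.64
```

Emit:
{"method": "arm_command", "body": {"fingers": [1,1,1,1], "travel": [[0.0001,0.0035,0],[-0.0003,0.007,0],[-0.0003,0.007,0],[-0.0003,0.007,0]], "dr": [[0,0,2],[0,0,4],[0,0,4],[0,0,4]]}}

```text
time: 20.97
tool_pos: [0.5313, -0.1412, 0.0489]
tool_rot: [-3.141, -0.002, 2.898]
contact_force: [-4.5, -4.5, 0.7]
opening: 0.0236
grip_force: 60.0
```

```bash
python3 q.py
```

```text
M 0.78
M 0.66
t 21.07 phi(yaw) 0.370 phi(pos) 0.368 r 0.0994 z 0.0488 | Frad 4.0 Ftan(cw) -5.8 Fz 1.2 tz 0.27 rollpitch [-3.141e+00 -3.000e-03]
M 0.85
```

```bash
cat > q2.py <<'E'
from cell import *
from h import *
A=[]
for i in range(6):
    o=observe();p=o["tool_pos"];F=o["contact_force"];A.append([o["joint_efforts"][0],o["joint_efforts"][5],p[0]*F[1]-p[1]*F[0]+o["torque"][2],o["torque"][2],M(o),F[0],F[1]]);
    if i<5:read_camera("side")
A=np.array(A);print("J1 J6 Mbase tz M Fx Fy",A.mean(0).round(3),A.std(0).round(3));st(o)
E
python3 q2.py
```

```text
J1 J6 Mbase tz M Fx Fy [ 2.827  0.272 -2.767  0.269  0.812 -4.83  -4.432] [0.024 0.001 0.332 0.026 0.071 0.373 0.57 ]
t 21.32 phi(yaw) 0.370 phi(pos) 0.368 r 0.0993 z 0.0488 | Frad 3.6 Ftan(cw) -6.2 Fz 0.2 tz 0.30 rollpitch [-3.141e+00 -3.000e-03]
```

The sensor agrees with the joint efforts (J1 2.83 against 2.77), and M = 0.81 N m holds steady, so the nut is on the stop. I add 3 degrees more.

Emit:
{"method": "arm_command", "body": {"fingers": [1,1,1,1], "travel": [[0,0.0026,0],[-0.0001,0.0052,0],[-0.0001,0.0052,0],[-0.0001,0.0052,0]], "dr": [[0,0,1.5],[0,0,3],[0,0,3],[0,0,3]]}}

```text
time: 21.65
tool_pos: [0.5329, -0.1355, 0.0488]
tool_rot: [3.141, -0.002, 2.845]
contact_force: [-4.5, -1.9, -4.5]
opening: 0.0237
grip_force: 60.0
```

```bash
python3 q2.py
```

```text
J1 J6 Mbase tz M Fx Fy [ 1.348 -0.095 -1.446 -0.083  0.19  -5.712 -1.106] [0.483 0.053 0.395 0.046 0.099 1.857 0.974]
t 21.90 phi(yaw) 0.424 phi(pos) 0.428 r 0.0995 z 0.0487 | Frad 3.9 Ftan(cw) -3.3 Fz -1.5 tz -0.13 rollpitch [ 3.141e+00 -3.000e-03]
```

```bash
cat > q3.py <<'E'
from cell import *
from h import *
import sys
n=int(sys.argv[1]) if len(sys.argv)>1 else 3
for i in range(n):
    o=observe();p=o["tool_pos"][:2];F=o["contact_force"]
    # M from efforts, less noise: solve Mbase=-J1, tz=J6, Frad measured
    tz=o["joint_efforts"][5];mb=-o["joint_efforts"][0]
    q=p-N;r=np.linalg.norm(q);er=q/r;tg=np.array([er[1],-er[0]]);Fr=F[:2]@er
    cr=lambda a,b:a[0]*b[1]-a[1]*b[0]
    Ft=(mb-tz-Fr*cr(p,er))/cr(p,tg);m=cr(q,Ft*tg)+tz
    print("t %.2f M %.2f (raw %.2f) Ft %.1f Fr %.1f tz %.2f Fz %.1f q6 %.4f"%(o["time"],m,M(o),Ft,Fr,tz,F[2],o["qpos"][5]))
    if i<n-1:read_camera("side")
st(o)
E
python3 q3.py 4
```

```text
t 21.90 M 0.10 (raw 0.20) Ft -2.1 Fr 3.9 tz -0.10 Fz -1.5 q6 -1.6625
t 21.95 M 0.22 (raw 0.32) Ft -2.8 Fr 6.1 tz -0.06 Fz -0.1 q6 -1.6623
t 22.00 M 0.42 (raw 0.24) Ft -3.6 Fr 1.8 tz 0.06 Fz -9.4 q6 -1.6622
t 22.05 M 0.34 (raw 0.37) Ft -3.2 Fr 0.3 tz 0.03 Fz -11.1 q6 -1.6620
t 22.05 phi(yaw) 0.424 phi(pos) 0.427 r 0.0995 z 0.0481 | Frad 0.3 Ftan(cw) -3.4 Fz -11.1 tz 0.03 rollpitch [ 3.141e+00 -3.000e-03]
```

Forces are drifting while the arm holds still, so I check with my last picture.

```bash
python3 - <<'E'
from cell import *
from h import *
s=read_camera("side");w=read_camera("wrist");t=read_camera("top");pickle.dump((s,w,t),open("l.pkl","wb"))
u,v=proj(s,[.6077,-.165,.075]).astype(int)
a=cv2.resize(s["color"][v-28:v+32,u-50:u+30],(480,360),interpolation=cv2.INTER_CUBIC)
b=cv2.resize(w["color"],(320,240));b=cv2.copyMakeBorder(b,0,120,0,0,cv2.BORDER_CONSTANT)
u,v=proj(t,[.6,-.165,.075]).astype(int)
c=cv2.resize(t["color"][v-30:v+30,u-40:u+40],(320,240),interpolation=cv2.INTER_CUBIC)
c=cv2.copyMakeBorder(c,0,0,0,480,cv2.BORDER_CONSTANT)
cv2.imwrite("pics/last.png",np.vstack([np.hstack([a,b]),c]))
E
python3 q3.py 4
```

```text
t 22.20 M 0.20 (raw 0.29) Ft -2.7 Fr 8.1 tz -0.07 Fz 0.6 q6 -1.6611
t 22.25 M 0.32 (raw 0.25) Ft -3.2 Fr 7.6 tz 0.00 Fz 1.3 q6 -1.6611
t 22.30 M 0.19 (raw 0.20) Ft -2.5 Fr 6.7 tz -0.06 Fz 0.5 q6 -1.6611
t 22.35 M 0.20 (raw 0.31) Ft -2.7 Fr 7.1 tz -0.07 Fz -0.6 q6 -1.6611
t 22.35 phi(yaw) 0.425 phi(pos) 0.427 r 0.0992 z 0.0493 | Frad 7.1 Ftan(cw) -4.1 Fz -0.6 tz -0.11 rollpitch [ 3.141e+00 -2.000e-03]
```

View pics/last.png

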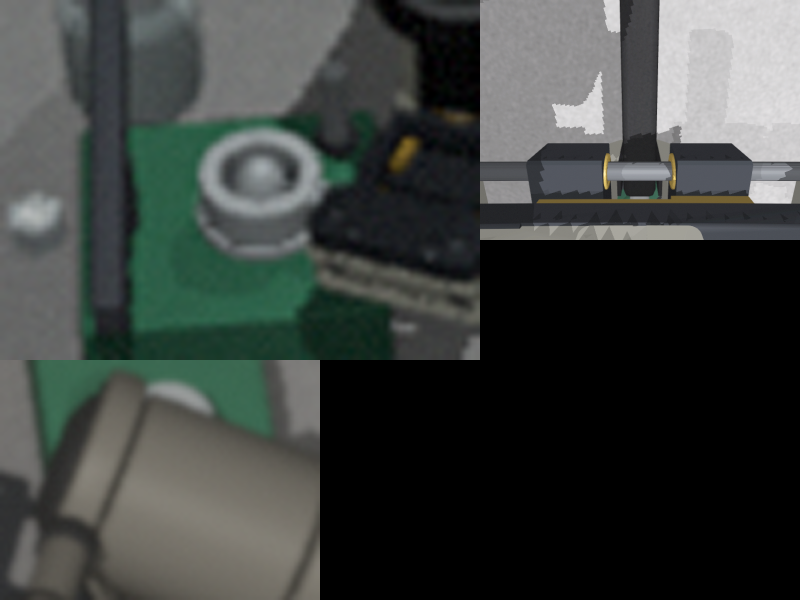

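The ring is still flush on the washer with the dome centred, and the handle is straight in the fingers. I relieve the radial load, swing back and do another stroke.

Emit:
{"method": "arm_command", "body": {"fingers": [1,1,1,1,1,1,1,1], "travel": [[0.0006,-0.0087,0],[-0.0008,-0.0192,0],[-0.0034,-0.0294,0],[-0.007,-0.0393,0],[-0.0116,-0.0487,0],[-0.0172,-0.0577,0],[-0.0237,-0.066,0],[-0.0286,-0.0711,0]], "dr": [[0,0,-5],[0,0,-11],[0,0,-17],[0,0,-23],[0,0,-29],[0,0,-35],[0,0,-41],[0,0,-45]]}}

```text
time: 23.02
tool_pos: [0.5403, -0.213, 0.0491]
tool_rot: [3.141, 0.0, -2.65]
contact_force: [-2.7, 1.2, -5.1]
opening: 0.0239
grip_force: 60.0
```

```bash
python3 q3.py 4
```

```text
t 23.02 M 0.94 (raw -0.15) Ft -1.1 Fr 1.8 tz 0.84 Fz -5.1 q6 -2.5706
t 23.07 M 0.82 (raw 0.34) Ft -1.7 Fr 2.5 tz 0.65 Fz -4.1 q6 -2.5736
t 23.12 M -1.54 (raw -0.15) Ft 7.1 Fr 2.1 tz -0.83 Fz -4.8 q6 -2.5655
t 23.17 M -0.75 (raw -0.16) Ft 3.1 Fr 1.9 tz -0.44 Fz -5.6 q6 -2.5622
t 23.17 phi(yaw) -0.358 phi(pos) -0.366 r 0.0995 z 0.0488 | Frad 1.9 Ftan(cw) 1.2 Fz -5.6 tz -0.04 rollpitch [3.141 0.   ]
```

Emit:
{"method": "arm_command", "body": {"fingers": [1,1,1,1], "travel": [[-0.0002,0.007,0],[-0.0008,0.0139,0],[-0.0018,0.0207,0],[-0.0018,0.0207,0]], "dr": [[0,0,4],[0,0,8],[0,0,12],[0,0,12]]}}

```text
time: 23.5
tool_pos: [0.532, -0.1917, 0.0492]
tool_rot: [3.141, 0.001, -2.869]
contact_force: [-0.9, -3.0, -6.8]
opening: 0.0235
grip_force: 60.0
```

```bash
python3 q3.py 3
```

```text
t 23.50 M 1.31 (raw 0.07) Ft -5.2 Fr 1.7 tz 0.80 Fz -6.8 q6 -2.3261
t 23.55 M 0.91 (raw 0.05) Ft -3.7 Fr 1.2 tz 0.54 Fz -6.0 q6 -2.3308
t 23.60 M 0.37 (raw 0.05) Ft -1.3 Fr 0.9 tz 0.25 Fz -6.4 q6 -2.3325
t 23.60 phi(yaw) -0.152 phi(pos) -0.158 r 0.0994 z 0.0493 | Frad 0.9 Ftan(cw) -0.0 Fz -6.4 tz 0.05 rollpitch [-3.141e+00  1.000e-03]
```

Emit:
{"method": "arm_command", "body": {"fingers": [1,1,1,1], "travel": [[-0.0002,0.007,0.0007],[-0.0008,0.0139,0.0007],[-0.0008,0.0139,0.0007],[-0.0008,0.0139,0.0007]], "dr": [[0,0,4],[0,0,8],[0,0,8],[0,0,8]]}}

```text
time: 23.93
tool_pos: [0.5293, -0.1796, 0.0488]
tool_rot: [-3.141, 0.001, -3.001]
contact_force: [-1.5, 1.0, -4.6]
opening: 0.024
grip_force: 60.0
```

```bash
python3 q3.py 3
```

```text
t 23.93 M 0.45 (raw -0.04) Ft -0.6 Fr 1.3 tz 0.40 Fz -4.6 q6 -2.1759
t 23.98 M 0.19 (raw 0.05) Ft 0.6 Fr 0.2 tz 0.25 Fz -3.4 q6 -2.1760
t 24.03 M 0.10 (raw 0.08) Ft 1.0 Fr -0.6 tz 0.21 Fz -4.1 q6 -2.1756
t 24.03 phi(yaw) -0.013 phi(pos) -0.022 r 0.0995 z 0.0487 | Frad -0.6 Ftan(cw) 1.3 Fz -4.1 tz 0.21 rollpitch [3.142e+00 1.000e-03]
```

Emit:
{"method": "arm_command", "body": {"fingers": [1,1,1,1], "travel": [[-0.0002,0.0052,0],[-0.0006,0.0104,0],[-0.0006,0.0104,0],[-0.0006,0.0104,0]], "dr": [[0,0,3],[0,0,6],[0,0,6],[0,0,6]]}}

```text
time: 24.37
tool_pos: [0.5284, -0.1693, 0.0485]
tool_rot: [-3.142, 0.0, -3.106]
contact_force: [-0.1, 2.2, -3.9]
opening: 0.0233
grip_force: 60.0
```

```bash
python3 q3.py 3
```

```text
t 24.37 M 0.35 (raw 0.01) Ft 0.5 Fr -0.0 tz 0.41 Fz -3.9 q6 -2.0548
t 24.42 M 0.14 (raw 0.15) Ft 1.5 Fr -0.7 tz 0.29 Fz -5.6 q6 -2.0547
t 24.47 M 0.01 (raw 0.00) Ft 2.6 Fr 0.6 tz 0.26 Fz -4.6 q6 -2.0543
t 24.47 phi(yaw) 0.092 phi(pos) 0.083 r 0.0995 z 0.0485 | Frad 0.6 Ftan(cw) 2.5 Fz -4.6 tz 0.26 rollpitch [3.141 0.   ]
```

Emit:
{"method": "arm_command", "body": {"fingers": [1,1,1,1], "travel": [[-0.0002,0.0052,0],[-0.0006,0.0104,0],[-0.0006,0.0104,0],[-0.0006,0.0104,0]], "dr": [[0,0,2.6],[0,0,5.6],[0,0,5.6],[0,0,5.6]]}}

```text
time: 24.8
tool_pos: [0.5285, -0.1594, 0.0485]
tool_rot: [-3.141, 0.0, 3.079]
contact_force: [-0.0, -0.2, -5.1]
opening: 0.0238
grip_force: 60.0
```

```bash
python3 q3.py 3
```

```text
t 24.80 M 0.69 (raw 0.32) Ft -2.4 Fr 0.0 tz 0.46 Fz -5.1 q6 -1.9395
t 24.85 M 0.45 (raw 0.33) Ft -1.3 Fr 0.8 tz 0.32 Fz -4.7 q6 -1.9393
t 24.90 M 0.40 (raw 0.34) Ft -1.2 Fr 0.0 tz 0.28 Fz -4.1 q6 -1.9389
t 24.90 phi(yaw) 0.190 phi(pos) 0.183 r 0.0994 z 0.0485 | Frad 0.0 Ftan(cw) -0.2 Fz -4.1 tz 0.32 rollpitch [-3.141  0.   ]
```

Emit:
{"method": "arm_command", "body": {"fingers": [1,1,1,1], "travel": [[-0.0002,0.0044,0],[-0.0005,0.0087,0],[-0.0005,0.0087,0],[-0.0005,0.0087,0]], "dr": [[0,0,2.5],[0,0,5],[0,0,5],[0,0,5]]}}

```text
time: 25.23
tool_pos: [0.5294, -0.1507, 0.0485]
tool_rot: [-3.141, -0.0, 2.992]
contact_force: [-1.3, -4.1, -4.9]
opening: 0.0234
grip_force: 60.1
```

```bash
python3 q3.py 3
```

```text
t 25.23 M 0.95 (raw 0.84) Ft -4.3 Fr 0.7 tz 0.53 Fz -4.9 q6 -1.8367
t 25.28 M 0.75 (raw 0.79) Ft -3.3 Fr 3.0 tz 0.42 Fz -4.8 q6 -1.8365
t 25.33 M 0.70 (raw 0.70) Ft -3.2 Fr 2.2 tz 0.38 Fz -3.8 q6 -1.8362
t 25.33 phi(yaw) 0.277 phi(pos) 0.271 r 0.0994 z 0.0485 | Frad 2.2 Ftan(cw) -3.6 Fz -3.8 tz 0.34 rollpitch [-3.141 -0.   ]
```

Emit:
{"method": "arm_command", "body": {"fingers": [1,1,1,1,1], "travel": [[-0.0001,0.0026,0],[-0.0001,0.0052,0],[-0.0001,0.0052,0],[-0.0001,0.0052,0],[-0.0001,0.0052,0]], "dr": [[0,0,1.4],[0,0,2.8],[0,0,2.8],[0,0,2.8],[0,0,2.8]]}}

```text
time: 25.75
tool_pos: [0.5303, -0.1458, 0.0485]
tool_rot: [-3.141, 0.0, 2.942]
contact_force: [-2.2, -4.4, -4.5]
opening: 0.0236
grip_force: 60.1
```

```bash
python3 q3.py 5
```

```text
t 25.75 M 0.96 (raw 0.93) Ft -5.3 Fr 1.3 tz 0.43 Fz -4.5 q6 -1.7779
t 25.80 M 0.94 (raw 0.97) Ft -5.2 Fr 2.1 tz 0.42 Fz -4.3 q6 -1.7779
t 25.85 M 0.94 (raw 0.97) Ft -5.2 Fr 1.3 tz 0.43 Fz -3.9 q6 -1.7780
t 25.90 M 0.94 (raw 1.01) Ft -5.2 Fr 1.1 tz 0.43 Fz -4.0 q6 -1.7779
t 25.95 M 0.94 (raw 0.98) Ft -5.2 Fr 1.5 tz 0.43 Fz -3.7 q6 -1.7779
t 25.95 phi(yaw) 0.326 phi(pos) 0.321 r 0.0993 z 0.0485 | Frad 1.5 Ftan(cw) -5.3 Fz -3.7 tz 0.45 rollpitch [-3.141 -0.   ]
```

Emit:
{"method": "arm_command", "body": {"fingers": [1,1,1,1,1], "travel": [[-0.0001,0.0017,0],[0,0.0035,0],[0,0.0035,0],[0,0.0035,0],[0,0.0035,0]], "dr": [[0,0,1],[0,0,2],[0,0,2],[0,0,2],[0,0,2]]}}

```text
time: 26.37
tool_pos: [0.5312, -0.1418, 0.0487]
tool_rot: [-3.142, 0.001, 2.906]
contact_force: [-3.2, -1.9, -0.2]
opening: 0.0236
grip_force: 60.0
```

```bash
python3 q3.py 5
```

```text
t 26.37 M 0.43 (raw 0.32) Ft -3.9 Fr 2.7 tz 0.04 Fz -0.2 q6 -1.7355
t 26.42 M 0.40 (raw 0.44) Ft -3.9 Fr 3.8 tz 0.02 Fz 0.6 q6 -1.7354
t 26.47 M 0.36 (raw 0.52) Ft -3.7 Fr 3.1 tz -0.01 Fz -0.9 q6 -1.7352
t 26.52 M 0.40 (raw 0.45) Ft -4.0 Fr 2.4 tz -0.00 Fz -1.4 q6 -1.7351
t 26.57 M 0.46 (raw 0.49) Ft -4.3 Fr -0.6 tz 0.03 Fz -7.8 q6 -1.7351
t 26.57 phi(yaw) 0.362 phi(pos) 0.363 r 0.0992 z 0.0486 | Frad -0.6 Ftan(cw) -4.8 Fz -7.8 tz 0.01 rollpitch [-3.142e+00  1.000e-03]
```

Emit:
{"method": "arm_command", "body": {"fingers": [1,1,1,1,1], "travel": [[-0.0001,0.0026,0],[-0.0001,0.0052,0],[-0.0001,0.0052,0],[-0.0001,0.0052,0],[-0.0001,0.0052,0]], "dr": [[0,0,1.5],[0,0,3],[0,0,3],[0,0,3],[0,0,3]]}}

```text
time: 26.98
tool_pos: [0.5326, -0.1366, 0.0485]
tool_rot: [3.141, 0.0, 2.854]
contact_force: [-1.8, -2.9, -2.9]
opening: 0.0237
grip_force: 60.0
```

```bash
python3 q3.py 5
```

```text
t 26.98 M 0.23 (raw 0.24) Ft -3.3 Fr 0.9 tz -0.09 Fz -2.9 q6 -1.6739
t 27.03 M 0.20 (raw 0.25) Ft -3.1 Fr -0.0 tz -0.10 Fz -2.7 q6 -1.6737
t 27.08 M 0.18 (raw 0.12) Ft -2.9 Fr 0.1 tz -0.11 Fz -4.1 q6 -1.6735
t 27.13 M 0.20 (raw 0.35) Ft -3.0 Fr -0.3 tz -0.10 Fz -3.3 q6 -1.6734
t 27.18 M 0.23 (raw 0.20) Ft -3.1 Fr -0.6 tz -0.08 Fz -3.6 q6 -1.6733
t 27.18 phi(yaw) 0.415 phi(pos) 0.417 r 0.0993 z 0.0485 | Frad -0.6 Ftan(cw) -3.0 Fz -3.6 tz -0.09 rollpitch [3.141 0.   ]
```

M fell to 0.22, the running level, so the earlier peak was the nut sticking and then breaking loose. I keep driving.

Emit:
{"method": "arm_command", "body": {"fingers": [1,1,1,1,1], "travel": [[-0.0001,0.0044,0],[-0.0004,0.0087,0],[-0.0008,0.0121,0],[-0.0008,0.0121,0],[-0.0008,0.0121,0]], "dr": [[0,0,2.5],[0,0,5],[0,0,7],[0,0,7],[0,0,7]]}}

```text
time: 27.6
tool_pos: [0.5367, -0.125, 0.0482]
tool_rot: [3.141, -0.0, 2.732]
contact_force: [1.0, -1.9, -6.3]
opening: 0.0237
grip_force: 60.0
```

```bash
python3 q3.py 4
python3 - <<'E'
# handle axis in tool frame: first in-hand picture vs the recent one
from h import *
import pickle
for f in("w4.pkl","l.pkl"):
    c=pickle.load(open(f,"rb"));c=c[1] if f=="l.pkl" else c
    g=c["color"].max(2)
    for v in(40,150,240):
        xs=np.nonzero(g[v,280:370]<75)[0]+280;print(f,v,xs.min(),xs.max(),len(xs))
E
```

```text
t 27.60 M 0.16 (raw -0.10) Ft -2.4 Fr -1.7 tz -0.07 Fz -6.3 q6 -1.5298
t 27.65 M 0.00 (raw -0.02) Ft -1.3 Fr -2.3 tz -0.13 Fz -6.3 q6 -1.5300
t 27.70 M -0.07 (raw -0.15) Ft -0.8 Fr -2.9 tz -0.14 Fz -6.9 q6 -1.5298
t 27.75 M -0.07 (raw -0.14) Ft -0.7 Fr -2.0 tz -0.14 Fz -6.4 q6 -1.5296
t 27.75 phi(yaw) 0.536 phi(pos) 0.539 r 0.0994 z 0.0483 | Frad -2.0 Ftan(cw) -0.5 Fz -6.4 tz -0.18 rollpitch [ 3.141 -0.   ]
w4.pkl 40 281 358 78
w4.pkl 150 283 355 73
w4.pkl 240 285 353 69
l.pkl 40 281 357 71
l.pkl 150 283 354 71
l.pkl 240 285 352 63
```

Run:
```python
from cell import *
from h import *
now=read_camera("side");pickle.dump(now,open("s5.pkl","wb"))
ref=pickle.load(open("ts2.pkl","rb"))[1]
up=lambda c:cv2.resize(cv2.cvtColor(c["color"][150:225,250:315],cv2.COLOR_BGR2GRAY),None,fx=8,fy=8,interpolation=cv2.INTER_CUBIC)
R=up(ref)
# ring left/back part: px 271..290, rows 180..203 ; pedestal ref: bar px 253..268
def shift(T,I,x0,x1,y0,y1):
    t=T[(y0-150)*8:(y1-150)*8,(x0-250)*8:(x1-250)*8];r=cv2.matchTemplate(I,t,cv2.TM_CCOEFF_NORMED);_,v,_,l=cv2.minMaxLoc(r)
    return (l[0]/8+250-x0,l[1]/8+150-y0,round(v,3))
for n,c in(("s3",pickle.load(open("s3.pkl","rb"))),("l",pickle.load(open("l.pkl","rb"))[0]),("now",now)):
    I=up(c);print(n,"ring",shift(R,I,270,292,178,202),"dome",shift(R,I,278,287,182,192),"bar",shift(R,I,252,269,160,215))
print("px per 5mm up at ring",proj(ref,[.6277,-.165,.08])-proj(ref,[.6277,-.165,.075]))
print(observe()["torque"])
```

```text
s3 ring (0.0, 0.0, 0.946) dome (-0.125, 0.0, 0.939) bar (0.0, 0.0, 0.981)
l ring (-0.125, -0.375, 0.913) dome (-0.125, -0.375, 0.957) bar (0.0, 0.0, 0.993)
now ring (-0.125, -0.125, 0.832) dome (0.0, -0.125, 0.969) bar (0.0, 0.0, 0.993)
px per 5mm up at ring [-0.13037128 -1.30325656]
[-0.15630866 -0.07216993 -0.12873512]
```

Emit:
{"method": "arm_command", "body": {"fingers": [1,1,1,1,1,1,1,1], "travel": [[-0.0006,-0.0087,0],[-0.002,-0.019,0],[-0.0045,-0.0291,0],[-0.0081,-0.0389,0],[-0.0127,-0.0482,0],[-0.0182,-0.0571,0],[-0.0246,-0.0653,0],[-0.0306,-0.0716,0]], "dr": [[0,0,-5],[0,0,-11],[0,0,-17],[0,0,-23],[0,0,-29],[0,0,-35],[0,0,-41],[0,0,-46]]}}

```text
time: 28.47
tool_pos: [0.536, -0.2038, 0.0484]
tool_rot: [3.141, -0.0, -2.744]
contact_force: [1.7, -0.9, -7.1]
opening: 0.0239
grip_force: 60.0
```

Emit:
{"method": "arm_command", "body": {"fingers": [1,1,1,1], "travel": [[-0.0002,-0.007,0],[-0.0009,-0.0139,0],[-0.0009,-0.0139,0],[-0.0009,-0.0139,0]], "dr": [[0,0,-4],[0,0,-8],[0,0,-8],[0,0,-8]]}}

```text
time: 28.8
tool_pos: [0.5419, -0.2155, 0.0482]
tool_rot: [3.141, -0.0, -2.612]
contact_force: [1.0, -2.6, -5.1]
opening: 0.0233
grip_force: 60.0
```

```bash
python3 q3.py 3
```

```text
t 28.80 M -0.44 (raw -0.04) Ft -1.5 Fr 0.5 tz -0.58 Fz -5.1 q6 -2.6104
t 28.85 M -0.15 (raw -0.09) Ft -2.4 Fr 1.3 tz -0.39 Fz -5.7 q6 -2.6100
t 28.90 M 0.02 (raw -0.04) Ft -3.6 Fr 1.1 tz -0.34 Fz -6.6 q6 -2.6103
t 28.90 phi(yaw) -0.404 phi(pos) -0.405 r 0.0996 z 0.0484 | Frad 1.1 Ftan(cw) -2.9 Fz -6.6 tz -0.33 rollpitch [ 3.142 -0.   ]
```

Emit:
{"method": "arm_command", "body": {"fingers": [1,1,1,1,1], "travel": [[-0.0003,0.007,0.0004],[-0.001,0.0139,0.0004],[-0.002,0.0207,0.0004],[-0.002,0.0207,0.0004],[-0.002,0.0207,0.0004]], "dr": [[0,0,4],[0,0,8],[0,0,12],[0,0,12],[0,0,12]]}}

```text
time: 29.32
tool_pos: [0.5332, -0.1964, 0.0483]
tool_rot: [-3.142, -0.0, -2.817]
contact_force: [-0.2, -1.4, -4.7]
opening: 0.0231
grip_force: 60.0
```

```bash
python3 q3.py 4
```

```text
t 29.32 M 0.54 (raw -0.02) Ft -3.7 Fr 0.7 tz 0.17 Fz -4.7 q6 -2.3827
t 29.37 M 0.20 (raw -0.07) Ft -2.0 Fr 0.5 tz 0.01 Fz -4.6 q6 -2.3832
t 29.42 M 0.03 (raw -0.06) Ft -0.8 Fr 0.8 tz -0.04 Fz -4.9 q6 -2.3831
t 29.47 M -0.05 (raw -0.01) Ft 0.1 Fr 1.4 tz -0.04 Fz -4.8 q6 -2.3828
t 29.47 phi(yaw) -0.197 phi(pos) -0.196 r 0.0995 z 0.0481 | Frad 1.4 Ftan(cw) -0.3 Fz -4.8 tz -0.03 rollpitch [ 3.141 -0.   ]
```

Emit:
{"method": "arm_command", "body": {"fingers": [1,1,1,1], "travel": [[-0.0001,0.007,0.0005],[-0.0007,0.0139,0.0005],[-0.0007,0.0139,0.0005],[-0.0007,0.0139,0.0005]], "dr": [[0,0,4],[0,0,8],[0,0,8],[0,0,8]]}}

```text
time: 29.8
tool_pos: [0.53, -0.1836, 0.0479]
tool_rot: [-3.141, 0.001, -2.956]
contact_force: [-0.0, -2.1, -4.0]
opening: 0.0241
grip_force: 60.0
```

```bash
python3 q3.py 4
```

```text
t 29.80 M 0.44 (raw 0.03) Ft -3.1 Fr 0.4 tz 0.13 Fz -4.0 q6 -2.2263
t 29.85 M 0.09 (raw -0.03) Ft -1.2 Fr 0.9 tz -0.04 Fz -4.0 q6 -2.2265
t 29.90 M 0.02 (raw -0.11) Ft -1.1 Fr 0.0 tz -0.10 Fz -3.0 q6 -2.2261
t 29.95 M -0.03 (raw -0.08) Ft -0.8 Fr 0.2 tz -0.11 Fz -2.4 q6 -2.2256
t 29.95 phi(yaw) -0.058 phi(pos) -0.061 r 0.0995 z 0.0478 | Frad 0.2 Ftan(cw) -0.3 Fz -2.4 tz -0.11 rollpitch [-3.142e+00  1.000e-03]
```

Emit:
{"method": "arm_command", "body": {"fingers": [1,1,1,1], "travel": [[-0.0001,0.0052,0],[-0.0005,0.0104,0],[-0.0005,0.0104,0],[-0.0005,0.0104,0]], "dr": [[0,0,3],[0,0,6],[0,0,6],[0,0,6]]}}

```text
time: 30.28
tool_pos: [0.5287, -0.1734, 0.0478]
tool_rot: [-3.141, 0.001, -3.061]
contact_force: [0.0, -2.7, -3.6]
opening: 0.0236
grip_force: 60.0
```

```bash
python3 q3.py 4
```

```text
t 30.28 M 0.58 (raw 0.36) Ft -3.4 Fr 0.2 tz 0.25 Fz -3.6 q6 -2.1059
t 30.33 M 0.39 (raw 0.29) Ft -2.7 Fr -0.7 tz 0.12 Fz -2.4 q6 -2.1059
t 30.38 M 0.33 (raw 0.31) Ft -2.5 Fr -1.1 tz 0.08 Fz -2.2 q6 -2.1055
t 30.43 M 0.36 (raw 0.32) Ft -3.0 Fr -2.2 tz 0.07 Fz -2.2 q6 -2.1050
t 30.43 phi(yaw) 0.047 phi(pos) 0.042 r 0.0994 z 0.0477 | Frad -2.2 Ftan(cw) -2.2 Fz -2.2 tz 0.10 rollpitch [-3.141e+00  1.000e-03]
```

Emit:
{"method": "arm_command", "body": {"fingers": [1,1,1,1], "travel": [[-0.0003,0.0044,0],[-0.0006,0.0087,0],[-0.0006,0.0087,0],[-0.0006,0.0087,0]], "dr": [[0,0,2.5],[0,0,5],[0,0,5],[0,0,5]]}}

```text
time: 30.77
tool_pos: [0.5284, -0.1648, 0.0478]
tool_rot: [-3.141, 0.0, 3.135]
contact_force: [0.4, -4.3, -2.2]
opening: 0.0239
grip_force: 60.0
```

```bash
python3 q3.py 4
```

```text
t 30.77 M 0.92 (raw 0.69) Ft -5.5 Fr -0.4 tz 0.38 Fz -2.2 q6 -2.0040
t 30.82 M 0.74 (raw 0.51) Ft -4.7 Fr -0.1 tz 0.27 Fz -1.2 q6 -2.0039
t 30.87 M 0.66 (raw 0.68) Ft -4.3 Fr 0.9 tz 0.23 Fz -2.9 q6 -2.0036
t 30.92 M 0.66 (raw 0.72) Ft -4.5 Fr 0.7 tz 0.22 Fz -1.0 q6 -2.0032
t 30.92 phi(yaw) 0.135 phi(pos) 0.129 r 0.0994 z 0.0477 | Frad 0.7 Ftan(cw) -5.4 Fz -1.0 tz 0.19 rollpitch [-3.141  0.   ]
```

Emit:
{"method": "arm_command", "body": {"fingers": [1,1,1,1], "travel": [[-0.0001,0.0026,0],[-0.0003,0.0052,0],[-0.0003,0.0052,0],[-0.0003,0.0052,0]], "dr": [[0,0,1.5],[0,0,3],[0,0,3],[0,0,3]]}}

```text
time: 31.25
tool_pos: [0.5285, -0.1596, 0.0477]
tool_rot: [-3.141, 0.0, 3.081]
contact_force: [-1.2, -5.0, -1.3]
opening: 0.0236
grip_force: 60.0
```

```bash
python3 q3.py 5
```

```text
t 31.25 M 0.98 (raw 0.82) Ft -5.9 Fr 0.9 tz 0.40 Fz -1.3 q6 -1.9416
t 31.30 M 0.91 (raw 0.94) Ft -5.6 Fr 0.5 tz 0.35 Fz -2.1 q6 -1.9417
t 31.35 M 0.89 (raw 0.74) Ft -5.5 Fr 0.7 tz 0.34 Fz -0.9 q6 -1.9418
t 31.40 M 0.90 (raw 0.88) Ft -5.6 Fr -0.1 tz 0.34 Fz -2.1 q6 -1.9418
t 31.45 M 0.88 (raw 0.97) Ft -5.4 Fr 0.7 tz 0.34 Fz -2.2 q6 -1.9418
t 31.45 phi(yaw) 0.187 phi(pos) 0.181 r 0.0993 z 0.0477 | Frad 0.7 Ftan(cw) -6.6 Fz -2.2 tz 0.32 rollpitch [-3.141  0.   ]
```

M is steady at about 0.9 N m with the expected spring slope (about 4 N m/rad) and is holding, so the nut is tight on its stop. I check the ring height, then unwind to the middle of the play.

```bash
python3 - <<'E'
from cell import *
from h import *
now=read_camera("side");ref=pickle.load(open("ts2.pkl","rb"))[1]
up=lambda c:cv2.resize(cv2.cvtColor(c["color"][150:225,250:315],cv2.COLOR_BGR2GRAY),None,fx=8,fy=8,interpolation=cv2.INTER_CUBIC)
R=up(ref);I=up(now)
for x0,x1,y0,y1 in((270,292,178,202),(278,287,182,192),(252,269,160,215)):
    t=R[(y0-150)*8:(y1-150)*8,(x0-250)*8:(x1-250)*8];_,v,_,l=cv2.minMaxLoc(cv2.matchTemplate(I,t,cv2.TM_CCOEFF_NORMED));print(l[0]/8+250-x0,l[1]/8+150-y0,v)
E
python3 q3.py 3
```

```text
0.0 -0.125 0.9786085486412048
0.0 -0.125 0.9694322943687439
0.0 0.0 0.9924736022949219
t 31.50 M 0.89 (raw 0.91) Ft -5.5 Fr 0.4 tz 0.34 Fz -1.5 q6 -1.9418
t 31.55 M 0.88 (raw 0.92) Ft -5.4 Fr 0.4 tz 0.34 Fz -1.6 q6 -1.9417
t 31.60 M 0.90 (raw 0.97) Ft -5.6 Fr -0.1 tz 0.34 Fz -1.7 q6 -1.9418
t 31.60 phi(yaw) 0.187 phi(pos) 0.181 r 0.0993 z 0.0477 | Frad -0.1 Ftan(cw) -6.3 Fz -1.7 tz 0.34 rollpitch [-3.141  0.   ]
```

Emit:
{"method": "arm_command", "body": {"fingers": [1,1,1,1], "travel": [[0,0.0013,0],[-0.0001,0.0026,0],[-0.0001,0.0026,0],[-0.0001,0.0026,0]], "dr": [[0,0,0.7],[0,0,1.4],[0,0,1.4],[0,0,1.4]]}}

```text
time: 31.93
tool_pos: [0.5287, -0.1572, 0.0477]
tool_rot: [-3.141, -0.0, 3.057]
contact_force: [-1.6, -6.2, -1.7]
opening: 0.0238
grip_force: 60.0
```

```bash
python3 q3.py 3
```

```text
t 31.93 M 1.02 (raw 0.96) Ft -6.4 Fr 1.1 tz 0.38 Fz -1.7 q6 -1.9127
t 31.98 M 0.96 (raw 1.03) Ft -6.1 Fr 2.0 tz 0.36 Fz -1.3 q6 -1.9128
t 32.03 M 0.98 (raw 1.03) Ft -6.3 Fr 0.8 tz 0.35 Fz -1.6 q6 -1.9129
t 32.03 phi(yaw) 0.211 phi(pos) 0.205 r 0.0993 z 0.0477 | Frad 0.8 Ftan(cw) -7.0 Fz -1.6 tz 0.33 rollpitch [-3.141 -0.   ]
```

Emit:
{"method": "arm_command", "body": {"fingers": [1,1,1,1], "travel": [[0,0.0013,0],[-0.0001,0.0022,0],[-0.0001,0.0022,0],[-0.0001,0.0022,0]], "dr": [[0,0,0.7],[0,0,1.2],[0,0,1.2],[0,0,1.2]]}}

```text
time: 32.37
tool_pos: [0.5289, -0.1547, 0.0477]
tool_rot: [-3.141, -0.0, 3.035]
contact_force: [-2.0, -4.7, -0.3]
opening: 0.0231
grip_force: 60.0
```

```bash
python3 q3.py 3
```

```text
t 32.37 M 0.63 (raw 0.61) Ft -5.2 Fr 1.5 tz 0.11 Fz -0.3 q6 -1.8876
t 32.42 M 0.62 (raw 0.59) Ft -5.2 Fr 0.9 tz 0.10 Fz -1.7 q6 -1.8876
t 32.47 M 0.62 (raw 0.55) Ft -5.2 Fr 0.6 tz 0.10 Fz -1.6 q6 -1.8876
t 32.47 phi(yaw) 0.233 phi(pos) 0.231 r 0.0993 z 0.0477 | Frad 0.6 Ftan(cw) -4.7 Fz -1.6 tz 0.08 rollpitch [-3.141 -0.   ]
```

A steady 1.0 N m was reached and held. Torque far above the 0.25 running level can only come from the stop. I unwind to mid-play.

Emit:
{"method": "arm_command", "body": {"fingers": [1,1,1,1,1,1,1], "travel": [[-0.0002,-0.007,0],[-0.001,-0.0139,0],[-0.0022,-0.0206,0],[-0.0045,-0.029,-0.0004],[-0.0069,-0.0364,-0.0008],[-0.0069,-0.0364,-0.0008],[-0.0069,-0.0364,-0.0008]], "dr": [[0,0,-3.8],[0,0,-7.8],[0,0,-11.8],[0,0,-16.8],[0,0,-21.3],[0,0,-21.3],[0,0,-21.3]]}}

```text
time: 33.05
tool_pos: [0.5317, -0.1909, 0.0479]
tool_rot: [3.14, -0.001, -2.879]
contact_force: [-1.1, -3.4, -3.5]
opening: 0.0234
grip_force: 60.0
```

```bash
python3 q3.py 5
```

```text
t 33.05 M -0.57 (raw 0.04) Ft 0.0 Fr 1.9 tz -0.57 Fz -3.5 q6 -2.3145
t 33.10 M -0.16 (raw 0.02) Ft -2.2 Fr 1.2 tz -0.38 Fz -3.8 q6 -2.3140
t 33.15 M -0.02 (raw -0.08) Ft -3.1 Fr 1.2 tz -0.33 Fz -4.2 q6 -2.3142
t 33.20 M 0.04 (raw -0.01) Ft -3.6 Fr 1.1 tz -0.32 Fz -4.4 q6 -2.3145
t 33.25 M -0.03 (raw -0.02) Ft -2.9 Fr 2.4 tz -0.32 Fz -4.4 q6 -2.3148
t 33.25 phi(yaw) -0.137 phi(pos) -0.137 r 0.0994 z 0.0482 | Frad 2.4 Ftan(cw) -3.2 Fz -4.4 tz -0.34 rollpitch [ 3.141e+00 -1.000e-03]
```

Emit:
{"method": "arm_command", "body": {"fingers": [1,1,1,1,1,1,1,1], "travel": [[0.0003,-0.0003,0],[0.0003,-0.0003,0],[0.0003,-0.0003,-0.001],[0.0003,-0.0003,-0.0025],[0.0003,-0.0003,-0.004],[0.0003,-0.0003,-0.006],[0.0003,-0.0003,-0.008],[0.0003,-0.0003,-0.008]], "dr": [[0,0,0.3],[0,0,0.3],[0,0,0.3],[0,0,0.3],[0,0,0.3],[0,0,0.3],[0,0,0.3],[0,0,0.3]]}}

```text
time: 33.92
tool_pos: [0.5321, -0.1915, 0.0566]
tool_rot: [-3.142, 0.0, -2.882]
contact_force: [3.6, -0.7, -12.3]
opening: 0.0236
grip_force: 60.0
```

```bash
python3 q3.py 3; python3 -c "
from cell import *;print(observe()['torque'])"
```

```text
t 33.92 M 0.33 (raw 0.35) Ft -1.7 Fr -3.3 tz 0.17 Fz -12.3 q6 -2.3119
t 33.97 M 0.37 (raw 0.37) Ft -2.1 Fr -4.1 tz 0.15 Fz -11.5 q6 -2.3118
t 34.02 M 0.29 (raw 0.40) Ft -1.3 Fr -3.0 tz 0.16 Fz -10.7 q6 -2.3118
t 34.02 phi(yaw) -0.133 phi(pos) -0.143 r 0.0992 z 0.0564 | Frad -3.0 Ftan(cw) -2.5 Fz -10.7 tz 0.15 rollpitch [3.142 0.   ]
[-0.20041363 -0.13873907  0.15249669]
```

Emit:
{"method": "arm_command", "body": {"fingers": [1,1,1,1], "travel": [[-0.0006,-0.0035,0],[-0.001,-0.007,0],[-0.001,-0.007,0],[-0.001,-0.007,0]], "dr": [[0,0,-2.2],[0,0,-4.3],[0,0,-4.3],[0,0,-4.3]]}}

```text
time: 34.35
tool_pos: [0.5342, -0.198, 0.0564]
tool_rot: [3.141, -0.001, -2.809]
contact_force: [1.0, -2.3, -7.9]
opening: 0.0237
grip_force: 60.0
```

```bash
cat > ringz.py <<'E'
from cell import *
from h import *
now=read_camera("side");ref=pickle.load(open("ts2.pkl","rb"))[1]
up=lambda c:cv2.resize(cv2.cvtColor(c["color"][140:225,250:315],cv2.COLOR_BGR2GRAY),None,fx=8,fy=8,interpolation=cv2.INTER_CUBIC)
R=up(ref);I=up(now)
for x0,x1,y0,y1 in((270,290,177,203),(270,280,178,202),(270,290,177,184)):
    t=R[(y0-140)*8:(y1-140)*8,(x0-250)*8:(x1-250)*8];_,v,_,l=cv2.minMaxLoc(cv2.matchTemplate(I,t,cv2.TM_CCOEFF_NORMED));print(l[0]/8+250-x0,l[1]/8+140-y0,round(v,3),"rise mm ~",-(l[1]/8+140-y0)*5/1.303)
E
python3 q3.py 3; python3 ringz.py
```

```text
t 34.35 M -0.11 (raw 0.11) Ft -1.4 Fr -0.1 tz -0.24 Fz -7.9 q6 -2.3934
t 34.40 M 0.01 (raw 0.08) Ft -1.6 Fr 0.8 tz -0.15 Fz -7.8 q6 -2.3933
t 34.45 M 0.06 (raw 0.13) Ft -1.8 Fr 1.2 tz -0.12 Fz -8.2 q6 -2.3934
t 34.45 phi(yaw) -0.207 phi(pos) -0.213 r 0.0991 z 0.0564 | Frad 1.2 Ftan(cw) -2.2 Fz -8.2 tz -0.09 rollpitch [ 3.141e+00 -1.000e-03]
-0.25 -0.75 0.874 rise mm ~ 2.877973906369916
-0.375 -0.875 0.939 rise mm ~ 3.357636224098235
0.125 -0.875 0.819 rise mm ~ 3.357636224098235
```

The ring rose only 3 mm while the hand rose 8.5 mm, so the spanner has pitched in the pads. I tilt the tool to level it while lifting gently.

Emit:
{"method": "arm_command", "body": {"fingers": [1,1,1,1,1,1,1,1], "travel": [[-0.0004,0,0],[-0.0008,0,0],[-0.001,0,0],[-0.001,0,-0.001],[-0.001,0,-0.002],[-0.001,0,-0.003],[-0.001,0,-0.004],[-0.001,0,-0.004]], "dr": [[0,-1.2,0],[0,-2.4,0],[0,-3.2,0],[0,-3.2,0],[0,-3.2,0],[0,-3.2,0],[0,-3.2,0],[0,-3.2,0]]}}

```text
time: 35.17
tool_pos: [0.5358, -0.1976, 0.0606]
tool_rot: [-3.142, 0.056, -2.807]
contact_force: [2.2, -0.4, -11.5]
opening: 0.0235
grip_force: 60.0
```

```bash
python3 q3.py 3; python3 ringz.py
```

```text
t 35.17 M 0.13 (raw 0.12) Ft -1.3 Fr -1.9 tz 0.00 Fz -11.5 q6 -2.4506
t 35.22 M 0.06 (raw 0.10) Ft -0.6 Fr -1.2 tz -0.01 Fz -10.9 q6 -2.4506
t 35.27 M 0.07 (raw 0.17) Ft -0.7 Fr -1.3 tz -0.00 Fz -10.9 q6 -2.4506
t 35.27 phi(yaw) -0.208 phi(pos) -0.214 r 0.0975 z 0.0605 | Frad -1.3 Ftan(cw) -1.9 Fz -10.9 tz -0.02 rollpitch [-3.141  0.056]
-0.375 -0.875 0.847 rise mm ~ 3.357636224098235
-0.375 -0.875 0.939 rise mm ~ 3.357636224098235
0.25 -1.0 0.787 rise mm ~ 3.8372985418265544
```

Emit:
{"method": "arm_command", "body": {"fingers": [1,1,1,1,1,1,1], "travel": [[0,0,0.003],[0,0,0.006],[0,0,0.0085],[-0.0007,0,0.0085],[-0.0014,0,0.0085],[-0.002,0,0.0085],[-0.002,0,0.0085]], "dr": [[0,0,0],[0,0,0],[0,0,0],[0,-2,0],[0,-4,0],[0,-6,0],[0,-6,0]]}}

```text
time: 35.9
tool_pos: [0.5373, -0.1971, 0.0516]
tool_rot: [3.141, 0.161, -2.808]
contact_force: [2.9, 1.0, -9.6]
opening: 0.0236
grip_force: 60.0
```

```bash
python3 q3.py 3; python3 ringz.py
```

```text
t 35.90 M -0.83 (raw 0.05) Ft 2.3 Fr -3.0 tz -0.61 Fz -9.6 q6 -2.5865
t 35.95 M -0.49 (raw 0.15) Ft 2.4 Fr 0.5 tz -0.25 Fz -9.5 q6 -2.5841
t 36.00 M -0.18 (raw 0.05) Ft 0.9 Fr 1.8 tz -0.10 Fz -8.5 q6 -2.5834
t 36.00 phi(yaw) -0.208 phi(pos) -0.214 r 0.0958 z 0.0518 | Frad 1.8 Ftan(cw) -0.6 Fz -8.5 tz -0.01 rollpitch [3.141 0.159]
-0.125 -0.25 0.959 rise mm ~ 0.9593246354566386
-0.125 -0.25 0.985 rise mm ~ 0.9593246354566386
0.0 -0.25 0.911 rise mm ~ 0.9593246354566386
```

Emit:
{"method": "arm_command", "body": {"fingers": [1,1,1,1,1,1,1], "travel": [[-0.0003,0,-0.001],[-0.0006,0,-0.0025],[-0.0009,0,-0.004],[-0.0012,0,-0.0055],[-0.0015,0,-0.007],[-0.0018,0,-0.0085],[-0.0018,0,-0.0085]], "dr": [[0,-0.4,0],[0,-0.8,0],[0,-1.2,0],[0,-1.6,0],[0,-2,0],[0,-2.2,0],[0,-2.2,0]]}}

```text
time: 36.63
tool_pos: [0.5392, -0.1967, 0.0613]
tool_rot: [-3.141, 0.201, -2.807]
contact_force: [5.8, 1.1, -12.4]
opening: 0.0234
grip_force: 60.0
```

```bash
python3 q3.py 3; python3 ringz.py
```

```text
t 36.63 M 0.06 (raw 0.13) Ft -0.7 Fr -5.9 tz -0.00 Fz -12.4 q6 -2.6385
t 36.68 M 0.06 (raw 0.13) Ft -0.3 Fr -4.7 tz 0.03 Fz -12.9 q6 -2.6383
t 36.73 M 0.15 (raw 0.07) Ft -1.2 Fr -5.3 tz 0.05 Fz -13.2 q6 -2.6383
t 36.73 phi(yaw) -0.208 phi(pos) -0.217 r 0.0940 z 0.0612 | Frad -5.3 Ftan(cw) -0.4 Fz -13.2 tz 0.04 rollpitch [-3.141  0.201]
-0.375 -0.375 0.929 rise mm ~ 1.438986953184958
-0.375 -0.25 0.97 rise mm ~ 0.9593246354566386
0.125 -0.5 0.891 rise mm ~ 1.9186492709132772
```

Emit:
{"method": "arm_command", "body": {"fingers": [1,1,1,1,1,1,1,1], "travel": [[0.0004,0,0.004],[0.0006,0,0.0079],[0.0003,0,0.0079],[-0.0003,0,0.0079],[-0.0004,-0.004,0.0074],[-0.0005,0.004,0.0066],[-0.0006,-0.004,0.0058],[-0.0007,0.004,0.005]], "dr": [[0,0,0],[0,0,0],[0,-1.5,0],[0,-2.5,0],[0,-2.7,-2.3],[0,-2.9,2.3],[0,-3.1,-2.3],[0,-3.3,2.3]]}}

```text
time: 37.45
tool_pos: [0.5387, -0.1943, 0.056]
tool_rot: [3.135, 0.256, -2.841]
contact_force: [-0.3, 2.3, -9.2]
opening: 0.0234
grip_force: 60.1
```

```bash
python3 q3.py 2; python3 ringz.py;python3 -c "
from cell import *;print(observe()['torque'])"
```

```text
t 37.45 M -4.00 (raw 0.30) Ft 10.6 Fr -0.4 tz -3.01 Fz -9.2 q6 -2.7030
t 37.50 M -2.47 (raw -0.35) Ft 7.5 Fr -1.1 tz -1.77 Fz -6.6 q6 -2.6892
t 37.50 phi(yaw) -0.160 phi(pos) -0.163 r 0.0938 z 0.0558 | Frad -1.1 Ftan(cw) -1.1 Fz -6.6 tz -0.45 rollpitch [3.13  0.256]
-0.125 -1.25 0.828 rise mm ~ 4.796623177283193
-0.125 -1.25 0.89 rise mm ~ 4.796623177283193
0.125 -1.25 0.823 rise mm ~ 4.796623177283193
[-0.76678999  1.22955271 -0.1565892 ]
```

Dithering in yaw freed the ring, which rose about 4.8 mm. I continue the same way.

Emit:
{"method": "arm_command", "body": {"fingers": [1,1,1,1,1,1,1,1], "travel": [[-0.0003,-0.008,-0.001],[-0.0006,0,-0.002],[-0.0009,-0.008,-0.0035],[-0.0013,0,-0.005],[-0.0016,-0.008,-0.0065],[-0.002,0,-0.008],[-0.0023,-0.008,-0.0095],[-0.0027,-0.004,-0.011]], "dr": [[0,-0.2,-4.5],[0,-0.3,0],[0,-0.5,-4.5],[0,-0.6,0],[0,-0.8,-4.5],[0,-0.9,0],[0,-1,-4.5],[0,-1,-2.3]]}}

```text
time: 38.22
tool_pos: [0.5407, -0.1981, 0.068]
tool_rot: [-3.136, 0.276, -2.801]
contact_force: [0.1, -0.8, -5.8]
opening: 0.0237
grip_force: 60.0
```

```bash
python3 q3.py 2; python3 ringz.py;python3 -c "
from cell import *;print(observe()['torque'],observe()['qpos'])"
```

```text
t 38.22 M -2.63 (raw -0.02) Ft 5.3 Fr 0.2 tz -2.13 Fz -5.8 q6 -2.7644
t 38.27 M -1.33 (raw -0.13) Ft 5.0 Fr -0.4 tz -0.86 Fz -6.0 q6 -2.7565
t 38.27 phi(yaw) -0.206 phi(pos) -0.221 r 0.0931 z 0.0681 | Frad -0.4 Ftan(cw) 1.5 Fz -6.0 tz 0.01 rollpitch [-3.139  0.275]
-0.75 -5.875 0.499 rise mm ~ 22.544128933231008
-0.875 -5.875 0.696 rise mm ~ 22.544128933231008
-1.5 16.0 0.615 rise mm ~ -61.39677666922487
[-0.12027042  0.56611369 -0.01201808] [-0.60545658  0.52197608  1.77852025  0.3435061   0.70407665 -2.758951  ]
```

The ring is off the nut (Fz is back to plain weight). I raise the spanner and carry it over the rest, keeping the tool tilt because the spanner is level with it.

Emit:
{"method": "arm_command", "body": {"fingers": [1,1,1,1,1,1], "travel": [[-0.004,0,-0.014],[-0.01,0,-0.036],[-0.017,0,-0.06],[-0.023,0,-0.082],[-0.027,0,-0.096],[-0.027,0,-0.096]], "dr": [[0,0,0],[0,0,0],[0,0,0],[0,0,0],[0,0,0],[0,0,0]]}}

```text
time: 38.82
tool_pos: [0.5414, -0.1973, 0.1708]
tool_rot: [-3.134, 0.279, -2.804]
contact_force: [1.0, -0.3, -5.3]
opening: 0.0238
grip_force: 60.0
```

Emit:
{"method": "arm_command", "body": {"fingers": [1,1,1,1,1,1,1,1], "travel": [[-0.006,0.022,0.002],[-0.014,0.055,0.004],[-0.022,0.086,0.006],[-0.03,0.117,0.008],[-0.038,0.148,0.011],[-0.046,0.18,0.013],[-0.054,0.212,0.015],[-0.062,0.243,0.017]], "dr": [[0,0,0],[0,0,0],[0,0,0],[0,0,0],[0,0,0],[0,0,0],[0,0,0],[0,0,0]]}}

```text
time: 39.48
tool_pos: [0.5193, 0.0562, 0.1658]
tool_rot: [-3.141, 0.272, -2.806]
contact_force: [0.2, 0.2, -5.1]
opening: 0.0233
grip_force: 60.0
```

Emit:
{"method": "arm_command", "body": {"fingers": [1,1,1,1,1,1,1,1], "travel": [[-0.007,0.027,0.002],[-0.014,0.054,0.004],[-0.02,0.078,0.006],[-0.025,0.096,0.007],[-0.026,0.1,0.008],[-0.026,0.1,0.008],[-0.026,0.1,0.008],[-0.026,0.1,0.008]], "dr": [[0.9,0,3.2],[1.8,0,6.4],[2.7,0,9.6],[3.6,0,12.8],[4.5,0,16],[5.4,0,19.2],[6.36,0,22.5],[6.36,0,22.5]]}}

```text
time: 40.15
tool_pos: [0.5124, 0.1585, 0.1648]
tool_rot: [-3.139, 0.272, 3.068]
contact_force: [-0.7, 0.3, -5.3]
opening: 0.0237
grip_force: 60.0
```

Run:
```python
from cell import *
from h import *
o=observe();plan(o,[.5119,.1565,.06],3.075,np.pi,.275);plan(o,[.5119,.1565,.0235],3.075,np.pi,.275)
print(o["contact_force"],o["opening"])
s=read_camera("side");t=read_camera("top")
# ring seen by side camera: bright low-saturation blob near its expected place
X=o["tool_pos"]+np.array([.0946,-.0066,.045]);u,v=proj(s,X);print("expect",u,v)
x0,y0=int(u)-40,int(v)-35;im=s["color"][y0:y0+70,x0:x0+80];h=cv2.cvtColor(im,cv2.COLOR_BGR2HSV)
for st_,ce,l in blobs((h[...,2]>125)&(h[...,1]<60),60):print("bright",st_,ce+[x0,y0])
x0,x1=int(u),int(u)+130;im=s["color"][int(v)-60:int(v)+60,x0:x1].max(2)
for st_,ce,l in blobs(im<40,60):
    ys,xs=np.nonzero(l);print("dark",st_,ce+[x0,int(v)-60])
```

```text
travel [ 0.0285 -0.0018  0.1008] dr [-0.22 -0.17 -0.36] | now [0.5124 0.1585 0.1648] [-3.139  0.272  3.068] t 40.15
travel [ 0.0383 -0.0017  0.136 ] dr [-0.22 -0.17 -0.36] | now [0.5124 0.1585 0.1648] [-3.139  0.272  3.068] t 40.15
[-0.74949075  0.30297026 -5.34674562] 0.023676376867700074
expect 274.18532336461783 251.03108939934694
bright [ 28  30  31  22 262] [276.20992366 256.7480916 ]
bright [60 42 15  6 62] [301.85483871 260.43548387]
dark [ 83   0  47  28 698] [376.94985673 199.00573066]
dark [ 67  10  15  16 141] [347.85106383 209.26950355]
dark [  36   12   67   83 2268] [336.30731922 252.41843034]
```

Emit:
{"method": "arm_command", "body": {"fingers": [1,1,1,1,1,1,1,1], "travel": [[0.005,-0.0018,0.018],[0.012,-0.0018,0.043],[0.019,-0.0018,0.068],[0.025,-0.0018,0.089],[0.03,-0.0018,0.107],[0.033,-0.0018,0.117],[0.0347,-0.0018,0.123],[0.0347,-0.0018,0.123]], "dr": [[0,0,-0.4],[0,0,-0.4],[0,0,-0.4],[0,0,-0.4],[0,0,-0.4],[0,0,-0.4],[0,0,-0.4],[0,0,-0.4]]}}

```text
time: 40.92
tool_pos: [0.5124, 0.1552, 0.0369]
tool_rot: [-3.137, 0.272, 3.076]
contact_force: [-0.7, 0.6, -5.5]
opening: 0.0235
grip_force: 60.0
```

Emit:
{"method": "arm_command", "body": {"fingers": [1,1,1,1,1,1,1,1], "travel": [[0.0006,0,0.002],[0.0011,0,0.004],[0.0017,0,0.006],[0.0022,0,0.008],[0.0027,0,0.0095],[0.0031,0,0.011],[0.0034,0,0.012],[0.0034,0,0.012]], "dr": [[0,0,0],[0,0,0],[0,0,0],[0,0,0],[0,0,0],[0,0,0],[0,0,0],[0,0,0]]}}

```text
time: 41.58
tool_pos: [0.5139, 0.1558, 0.0264]
tool_rot: [-3.138, 0.276, 3.076]
contact_force: [0.8, -0.9, -0.6]
opening: 0.0236
grip_force: 60.0
```

Run:
```python
from cell import *
from h import *
o=observe();print(o["tool_pos"],o["tool_rot"],o["contact_force"],o["torque"])
s=read_camera("side");ref=pickle.load(open("side0.pkl","rb"))
up=lambda c:cv2.resize(cv2.cvtColor(c["color"][265:330,255:400],cv2.COLOR_BGR2GRAY),None,fx=6,fy=6,interpolation=cv2.INTER_CUBIC)
R=up(ref);I=up(s)
for n,(x0,x1,y0,y1) in {"ring":(264,294,278,310),"tail":(352,378,286,312)}.items():
    t=R[(y0-265)*6:(y1-265)*6,(x0-255)*6:(x1-255)*6];_,v,_,l=cv2.minMaxLoc(cv2.matchTemplate(I,t,cv2.TM_CCOEFF_NORMED));print(n,l[0]/6+255-x0,l[1]/6+265-y0,round(v,3))
```

```text
[0.5138841  0.1557615  0.02638818] [-3.13800718  0.27612052  3.07566084] [ 0.77680217 -0.91876013 -0.59006174] [0.04428723 0.64115409 0.04677998]
ring -0.16666666666668561 -0.3333333333333144 0.971
tail -0.16666666666668561 -0.5 0.989
```

The spanner is touching down where it lay (shifts of 0.5 px or less). I release and retreat.

Emit:
{"method": "arm_command", "body": {"fingers": [0.3,0,-0.3,-0.3,-0.3,-0.3], "travel": [[0,0,0],[0,0,0],[0,0,0],[0,0,0],[0,0,0],[0,0,0]], "dr": [[0,0,0],[0,0,0],[0,0,0],[0,0,0],[0,0,0],[0,0,0]]}}

```text
time: 42.13
tool_pos: [0.5133, 0.1557, 0.026]
tool_rot: [-3.138, 0.275, 3.076]
contact_force: [-0.2, -0.4, -0.3]
opening: 0.0573
grip_force: 0.0
```

Emit:
{"method": "arm_command", "body": {"fingers": [-0.3,-0.3,-0.3,-0.3,-0.3,-0.3,-0.3,-0.3], "travel": [[-0.002,0,-0.008],[-0.006,0,-0.022],[-0.011,0,-0.04],[-0.018,0,-0.063],[-0.025,0,-0.088],[-0.032,0,-0.112],[-0.036,0,-0.125],[-0.036,0,-0.125]], "dr": [[0,0,0],[0,0,0],[0,0,0],[0,0,0],[0,0,0],[0,0,0],[0,0,0],[0,0,0]]}}

```text
time: 42.8
tool_pos: [0.516, 0.1566, 0.1603]
tool_rot: [-3.14, 0.282, 3.075]
contact_force: [1.3, 0.3, 1.1]
opening: 0.0598
grip_force: 0.0
```

Run:
```python
from cell import *
from h import *
o=observe();print(o["tool_pos"],o["contact_force"],o["time"])
s=read_camera("side");ref=pickle.load(open("side0.pkl","rb"))
up=lambda c:cv2.resize(cv2.cvtColor(c["color"][265:330,255:400],cv2.COLOR_BGR2GRAY),None,fx=6,fy=6,interpolation=cv2.INTER_CUBIC)
R=up(ref);I=up(s)
for n,(x0,x1,y0,y1) in {"ring":(264,294,278,310),"tail":(352,378,286,312)}.items():
    t=R[(y0-265)*6:(y1-265)*6,(x0-255)*6:(x1-255)*6];_,v,_,l=cv2.minMaxLoc(cv2.matchTemplate(I,t,cv2.TM_CCOEFF_NORMED));print(n,l[0]/6+255-x0,l[1]/6+265-y0,round(v,3))
```

```text
[0.51596497 0.15663773 0.16027123] [1.28957344 0.33582876 1.0572142 ] 42.8
ring -0.16666666666668561 -0.16666666666668561 0.98
tail -0.16666666666668561 -0.5 0.989
```

The spanner lies as it did at the start, and the hand is clear.

```bash
python3 -c "
from cell import *
print(hand_in())"
```

```text
the job is handed in; nothing more can be done
None
```

I handed the job in at about 43 s: I felt the nut hold a steady 1.0 N m and took that as its stop, and the spanner is back on its rest within about 2 mm. The reading dropped whenever I pushed past about 1 N m, I never saw the nut's final angle, and the hand-in returned no verdict.

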